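# Rock the spare-fuse cases and sort the empties

### The arm

A 6-joint arm with a two-finger parallel gripper is mounted at the origin on the work surface. World frame = base frame: x ahead of the robot, y to its left, z up, the work surface at z = 0. Lengths are in m, angles in rad, forces in N, time in s.
With the tool pointing down it reaches from about 0.35 to 0.775 m from the base axis. Payload 5.5 kg.
Tool frame: the origin (TCP) lies at the very end of the fingers, on their centre line; the grasp point (between the pads) lies hold_point_z behind it (hold_point_z is the distance from the TCP to the grasp point, in m); x points along the fingers, y is the direction in which the jaws open and shut, and the axes are right-handed (so a half turn about x gives the same grasp; the last joint's range is limited). The gripper opens to 85 mm and grips with 20 to 120 N. Pads are 22 mm wide; open, the fingers measure 114 mm over their backs; the gripper's body (76 mm by 85 mm) begins 54 mm behind the grasp point. The pads swing forward as they close: fully open they stand 13 mm farther back than shut.
Start: joints at [-1.422, 0.313, 0.046, 1.304, 0, 1.431], TCP at [0.164, -0.551, 0.2] pointing down, gripper open.
Joint ranges: [-2.76, 2.76], [-0.86, 1.69], [-1.03, 1.26], [-2.2, 2.34], [-1.47, 1.5], [-3.14, 3.14]. Speed limits (rad/s): [2.57, 2.57, 3.14, 3.14, 3.14, 3.14].

### API

Orientations are given as a unit quaternion [w, x, y, z].
In Python, from workcell import * gives the robot as it stands. The module is installed in compiled form; this text tells all that it offers.
- The arm moves only by the tool step_arm, never from a script. Its argument "targets" is a list of rows, each a list of 3 entries, a list of its own where there are three numbers: the turn, a rotation vector about the tool's x, y, z in degrees, then the shift along the tool's x, y, z in cm, then the finger opening in cm, from 0 to 8.54. A call has exactly 10 rows; each row shifts and turns the commanded pose from where the row before left it, along the tool's axes as they then stand; what a row does not reach is not made up. A row lasts 1/10 s, in which the tool goes at most 50 mm and 8.59 degrees, less where a joint would pass 70% of its speed; a pose out of reach is approached as far as the arm can. A call with a gripper value outside its range is refused whole. The fingers move at their own pace and stop on an object; "force" is the grip in N (left out, the last holds). Time passes only in rows, so rows that do not move let the fingers close, or fill a call up. It gives the time, the measured TCP pose, the force and the opening at its end, in the units of the state.
- get_state(): the state, without advancing time (a new reading comes with each control period).
- read_camera(name): name is "side" or "top" or "wrist"; returns the picture (400x640x3 uint8, red, green, blue); there is no depth.
- camera_model(name): a dict with "fx", "fy", "cx", "cy" (pixels), "xyz" and "rotation" of the camera in the world; the wrist camera has in their place "T_tool_cam" (4x4, takes a point from camera to tool coordinates, whose origin is the TCP and whose axes are the tool frame's). Camera axes: x right, y down, z forward; pixel columns grow to the right and rows downward; lengths in m; the calibration is good to about 2 mm. A picture is of the moment at which its call begins: read the wrist's pose just before it. camera_model takes no time and is no camera call.
- hand_in(): hands the job in, once; it reports no verdict.
Trained networks look in the newest picture that a camera, given by its name, has taken for a name from the list of things; names that differ only in an ending like _2 or _b are one class to them, and where a whole thing is asked for, a point or a joint stands for the part that bears it (a point fixed in the world has none). Each returns a list of dicts, best first, with "p" (0 to 1); they miss things now and then, are a little off and sometimes report something else, mostly with a low value. They report only what shows in the picture. A call takes as long as a camera call. They do not tell look-alikes from the thing itself.
- find_in(camera, label): "extent" ([left, top, width, height] in pixels, round what is visible of it).
- silhouettes(camera, label): "mask" (400x640 bool, what is visible of it) and "extent" ([left, top, width, height] in pixels, round what is visible of it).
The state is a dict: "clock": time; "joint_pos": joint angles; "qvel": joint speeds; "tau": joint torques, N m; "tcp_pos": TCP position; "orientation": TCP orientation; "wrist_force": force on the tool from outside, world axes, zero at the start; "ft_torque": the same for the moment, N m; "finger_gap": finger opening in m.
Only numpy, scipy, OpenCV 4.12 (cv2) and the standard library are available. Lean on these libraries where they do the work, as an engineer would, in place of code of your own. Each camera call takes 0.05 s, during which the arm holds its last target.

### The job

Two closed blue spare-fuse cases stand under the conduits beside the fuse box, and each may be empty or still have a fuse in it that cannot be seen. One case at a time, lift it clear, rock it well over to its left and then to its right (twenty degrees or more each way) to feel by weight or rattle whether anything is still inside, and set it down flat on its base, without dropping it, in the grey tier if it is empty or in the green tier if it still holds a fuse, letting go of it there before you touch the other. Do not knock the fuse box or its conduits with your hand or the case, and leave the tiers and everything else where they are.

Things in the scene. Friction and masses are not known exactly. Their poses are not given: they have to be found in the camera images.
- case_a: closed blue plastic spare-fuse case, a box 90 mm (its x) by 60 mm (its y) by 50 mm high, flat sides, lid stays shut; black latch on the -x end, towards the robot; origin at the centre of its underside, z up, +y its left side seen from the robot. Stands flat, centre within 17 mm of below the front conduit. Empty it weighs 75 to 105 g; with a fuse inside 144 to 176 g more.
- case_b: just like case_a, same sizes and frame. Each of the two may be empty or hold one ceramic cartridge fuse (cylinder 34 mm across, 62 mm long) that rolls about inside and cannot be seen: none, one or both may hold one. They stand on either side of the conduits' post, case_b to the right, case_a to the left.
- tier_green: green stacking plastic tier (open tray), 130 mm (x) by 216 mm (y), floor and walls 3 mm; back (+x) and side walls 45 mm high, front (-x) wall 30 mm; takes two cases side by side, say 50 mm either side of its middle along y, long axes along its x; origin at the centre of its underside, z up; loose, 350 g. For cases that still hold a fuse.
- tier_grey: grey stacking plastic tier (open tray), 130 mm (x) by 216 mm (y), floor and walls 3 mm; back (+x) and side walls 45 mm high, front (-x) wall 30 mm; takes two cases side by side, say 50 mm either side of its middle along y, long axes along its x; origin at the centre of its underside, z up; loose, 350 g. For empty cases.
- tier_yellow: yellow stacking plastic tier (open tray), 130 mm (x) by 216 mm (y), floor and walls 3 mm; back (+x) and side walls 45 mm high, front (-x) wall 30 mm; takes two cases side by side, say 50 mm either side of its middle along y, long axes along its x; origin at the centre of its underside, z up; loose, 350 g. A bystander with a fuse carrier and a screwdriver lying in it.
- fusebox: fixed run of fuse box, conduits and junction box; origin on the ledge midway along it, z up, conduits along its y. At y = 0.44 the grey fuse box, about 180 by 240 by 280 mm high (x, y, z); at x = 0.03, y = -0.36 the grey junction box, 130 by 90 by 190 mm high. A post 16 by 18 mm at x = 0.0375, y = 0 carries the conduits.
- conduit_front (a point): point on the axis of the front conduit, above the run's middle, 125 mm over the ledge. The two level steel conduits are 25 mm in diameter and run along the fuse box frame's y from -0.315 to 0.33; the rear one lies 65 mm behind (+x), at the same height. A hand coming straight down on a case would hit the front one.
- padlock: steel padlock lying flat, body 42 by 46 by 20 mm, shackle to +x; origin under the body's centre. Bystander.
- torch: black torch with a sliding switch, 165 mm long along its x, 42 mm high; origin under its middle. Bystander.
- carrier: white ceramic fuse carrier, 30 by 104 by 35 mm, in the yellow tier; origin under its centre. Bystander.
- screwdriver: red-handled screwdriver 170 mm long along its x, in the yellow tier; origin under its middle. Bystander.
- mallet: small wooden mallet, head 60 by 105 by 60 mm at the +x end, handle along its x, 255 mm long in all; origin on the ledge near its middle. Bystander.
Mind the look-alikes: they are no part of the job. Leave any pink look-alike of the case_b alone.

How it is judged:
By the outcome, as a careful person would: the job done as asked, in the order asked, and still so for the second after the job is handed in, with the robot touching nothing.
It also fails if it takes over 72 s, if anything falls off the work surface, if the arm or the gripper's body presses on something with over 40 N, if the wrist force passes 120 N, or if a joint passes its speed limit or range.

## Working session

There is one attempt and no reset: what is moved stays moved. The work goes in short steps, Python scripts to look and compute and a tool call to move; the robot and the scene stay as the last step left them, time stands still between calls to the robot, and variables do not carry over. Pictures are saved under pics/ and viewed, and the job is handed in when it is done.

Besides the shell and the picture viewer there is one more tool, called after ">>>" by a JSON object that holds its "api" and its "payload". step_arm: Moves the arm, as the interface text tells. Its arguments: {"type":"object","properties":{"targets":{"type":"array","items":{"type":"array"}},"force":{"type":"number"}},"required":["targets"]}

```bash
mkdir -p pics; ls; python3 - <<'E'
from workcell import *
import cv2, numpy as np
print(get_state())
for c in ["side","top","wrist"]:
    im=read_camera(c); cv2.imwrite(f"pics/{c}0.png",im[:,:,::-1]); print(c,camera_model(c))
E
```

```text
pics
{'clock': 0.0, 'joint_pos': array([-1.42158434e+00,  3.13994430e-01,  4.49643978e-02,  1.30352962e+00,
        2.68055478e-05,  1.43115426e+00]), 'qvel': array([ 0.00056477,  0.00073913, -0.0007172 , -0.00042989,  0.0008914 ,
        0.00091056]), 'tau': array([ 4.15307450e-04, -4.80626535e+01,  2.98534101e+01,  1.93835283e-02,
       -9.82190841e-05, -1.46018374e-05]), 'tcp_pos': array([ 0.16368589, -0.55064436,  0.1986063 ]), 'orientation': array([ 0.10114714,  0.69975099,  0.10239408, -0.699738  ]), 'wrist_force': array([ 0.43563642,  0.20893756, -0.33192876]), 'ft_torque': array([0.03130642, 0.0071552 , 0.05626146]), 'finger_gap': 0.0851210790134647}
side {'fx': 423.16536401135374, 'fy': 423.16536401135374, 'cx': 318.1425405078117, 'cy': 200.71604048345984, 'xyz': array([-0.22427075,  0.91041456,  0.81951855]), 'rotation': array([ 0.15505609, -0.27120745,  0.83040374, -0.46133908])}
top {'fx': 402.2387451643996, 'fy': 402.2387451643996, 'cx': 320.3720899371315, 'cy': 199.43830964667964, 'xyz': array([0.29166583, 0.01237105, 1.41563011]), 'rotation': array([ 0.04606402, -0.70153731,  0.7096115 , -0.04663722])}
wrist {'fx': 276.53699609451377, 'fy': 276.53699609451377, 'cx': 319.16791072142763, 'cy': 195.68873269821412, 'T_tool_cam': array([[ 1.03982234e-03, -2.93005061e-01,  9.56110325e-01,
        -1.73419858e-01],
       [ 9.99998619e-01, -9.34788766e-04, -1.37402422e-03,
        -1.80109045e-04],
       [ 1.29635724e-03,  9.56110433e-01,  2.93003684e-01,
        -7.36006436e-02],
       [ 0.00000000e+00,  0.00000000e+00,  0.00000000e+00,
         1.00000000e+00]])}
```

View pics/top0.png

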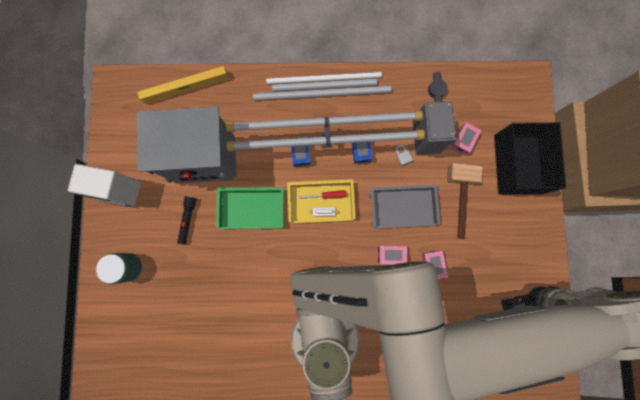

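View pics/side0.png

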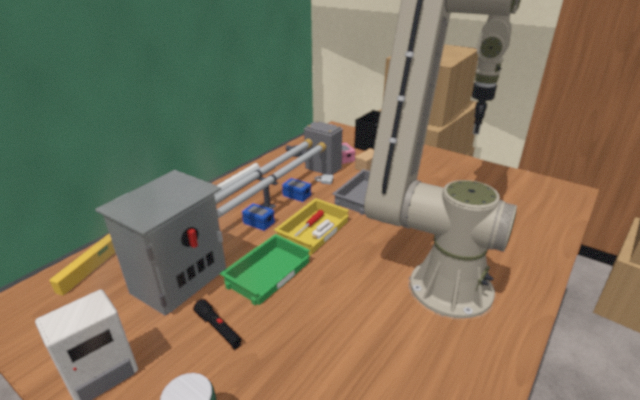

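View pics/wrist0.png

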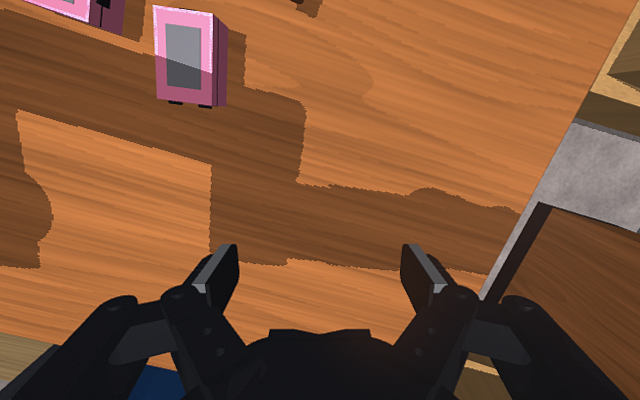

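```bash
python3 -c "
import workcell
print([(n,getattr(workcell,n)) for n in dir(workcell) if not n.startswith('__')])"
```

```text
[('MotionError', <class 'workcell.MotionError'>), ('camera_model', <function make.<locals>.<lambda> at 0x7fef5e934720>), ('find_in', <function make.<locals>.keyed.<locals>.call at 0x7fef5e934860>), ('get_state', <function make.<locals>.<lambda> at 0x7fef5e934680>), ('hand_in', <function connect.<locals>.done at 0x7fef5e8ab7e0>), ('hold_point_z', 0.0187), ('read_camera', <function make.<locals>.drawn_camera at 0x7fef5e934180>), ('silhouettes', <function make.<locals>.keyed.<locals>.call at 0x7fef5e9349a0>)]
```

```bash
cat > h.py <<'E'
from workcell import *
import cv2, numpy as np
from scipy.spatial.transform import Rotation as R
def Rq(q): return R.from_quat([q[1],q[2],q[3],q[0]])
def cam(name):
    m=camera_model(name); K=np.array([[m['fx'],0,m['cx']],[0,m['fy'],m['cy']],[0,0,1]])
    if 'xyz' in m: T=np.eye(4);T[:3,:3]=Rq(m['rotation']).as_matrix();T[:3,3]=m['xyz']
    else:
        s=get_state();T=np.eye(4);T[:3,:3]=Rq(s['orientation']).as_matrix();T[:3,3]=s['tcp_pos'];T=T@m['T_tool_cam']
    return K,T
def proj(P,K,T):
    P=np.atleast_2d(P); c=(P-T[:3,3])@T[:3,:3]; u=c@K.T; return u[:,:2]/u[:,2:]
def ray(uv,z,K,T):
    uv=np.atleast_2d(uv); d=np.c_[uv,np.ones(len(uv))]@np.linalg.inv(K).T@T[:3,:3].T
    return T[:3,3]+d*((z-T[2,3])/d[:,2])[:,None]
E
python3 - <<'E'
from h import *
K,T=cam('top')
s=get_state();print(Rq(s['orientation']).as_matrix().round(2))
for l in ['case_a','tier_green','tier_grey','tier_yellow','padlock','torch','mallet','fusebox']:
    for d in silhouettes('top',l)[:5]:
        m=d['mask'].astype(np.uint8)
        c=max(cv2.findContours(m,0,2)[0],key=cv2.contourArea); r=cv2.minAreaRect(c)
        z={'case_a':.05,'padlock':.02}.get(l,.04)
        print(l,round(d['p'],2),d['extent'],np.round(r[0],1),np.round(r[1],1),round(r[2],1),ray([r[0]],z,K,T)[0].round(3), m.sum())
im=cv2.imread('pics/top0.png')
cv2.imwrite('pics/top_crop.png',cv2.resize(im[70:270,200:480],None,fx=2.8,fy=2.8,interpolation=2))
E
```

```text
[[-0.    0.28 -0.96]
 [ 0.   -0.96 -0.28]
 [-1.   -0.   -0.  ]]
case_a 0.91 [379.6, 247.6, 27.3, 16.6] [392.  254.5] [17. 28.] 90.0 [ 0.282 -0.229  0.05 ] 474
case_a 0.67 [288.7, 144.5, 23.5, 24.0] [300.3 155.4] [20.8 17.3] 83.7 [0.627 0.078 0.05 ] 354
case_a 0.63 [421.0, 249.6, 28.2, 29.3] [434.2 265.3] [29.3 21.4] 78.1 [ 0.245 -0.369  0.05 ] 406
case_a 0.61 [353.5, 140.9, 20.3, 22.2] [361.3 152. ] [21.4 19.4] 83.7 [ 0.637 -0.134  0.05 ] 390
case_a 0.58 [174.8, 196.5, 24.2, 49.8] [185.7 220. ] [12.4 48.8] 11.3 [0.406 0.469 0.05 ] 534
tier_green 0.69 [218.1, 186.6, 66.8, 41.8] [250.5 207.5] [41. 67.] 90.0 [0.448 0.251 0.04 ] 2717
tier_green 0.31 [396.7, 145.2, 16.0, 19.8] [402.9 155.4] [18.  13.2] 59.0 [ 0.626 -0.28   0.04 ] 178
tier_green 0.3 [290.4, 147.3, 22.6, 18.3] [299.8 155.1] [21.8 18.2] 83.7 [0.631 0.08  0.04 ] 373
tier_grey 0.83 [365.5, 185.0, 71.5, 47.1] [403.5 206.1] [41. 70.] 87.3 [ 0.447 -0.276  0.04 ] 2719
tier_yellow 0.82 [289.7, 182.3, 66.5, 37.4] [320.6 201.3] [41.5 66.3] 87.4 [0.467 0.009 0.04 ] 2311
tier_yellow 0.17 [134.2, 100.7, 320.7, 80.4] [295.5 139.2] [ 74.2 319.7] 86.7 [0.688 0.095 0.04 ] 11121
padlock 0.6 [395.7, 143.8, 14.0, 23.6] [402.5 154. ] [20.1 13.4] 63.4 [ 0.635 -0.283  0.02 ] 209
torch 0.79 [175.9, 197.6, 22.0, 45.9] [185.  219.8] [12.9 49. ] 13.7 [0.408 0.475 0.04 ] 499
mallet 0.69 [447.1, 165.3, 35.8, 75.9] [461.8 200.4] [34.9 73.6] 5.7 [ 0.464 -0.477  0.04 ] 1097
fusebox 0.93 [133.5, 103.7, 322.8, 78.7] [296. 142.] [ 74.6 318.5] 88.2 [0.678 0.093 0.04 ] 11334
```

View pics/top_crop.png

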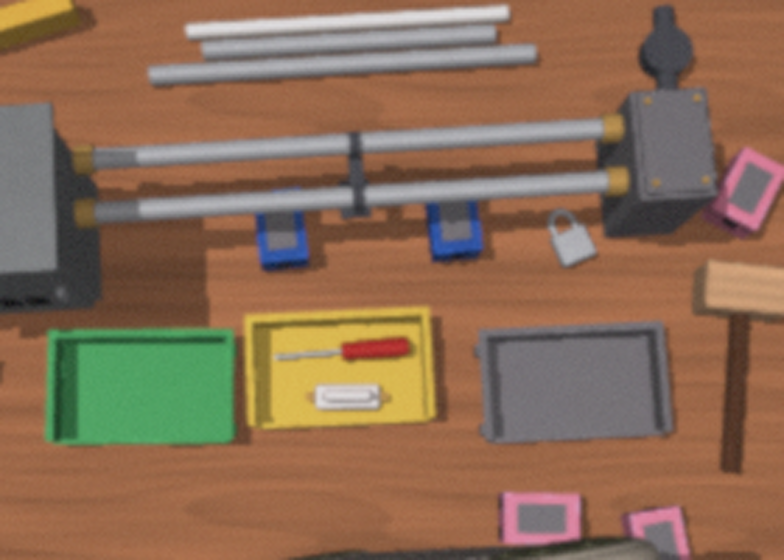

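```bash
cat >> h.py <<'E'
def box(x,y,yaw,sx,sy,z0,z1):
    c,s=np.cos(yaw),np.sin(yaw); P=[]
    for z in (z0,z1):
        for a,b in ((-1,-1),(1,-1),(1,1),(-1,1)):
            dx,dy=a*sx/2,b*sy/2; P.append([x+c*dx-s*dy,y+s*dx+c*dy,z])
    return np.array(P)
E_=[(0,1),(1,2),(2,3),(3,0),(4,5),(5,6),(6,7),(7,4),(0,4),(1,5),(2,6),(3,7)]
def overlay(im,boxes,K,T,roi,f,fn,lines=[]):
    x0,y0,x1,y1=roi; o=cv2.resize(im[y0:y1,x0:x1],None,fx=f,fy=f,interpolation=cv2.INTER_CUBIC)
    def dr(A,B,col):
        q=((proj([A,B],K,T)+0.5-[x0,y0])*f); q=np.round(q).astype(int)
        cv2.line(o,tuple(map(int,q[0])),tuple(map(int,q[1])),col,1,cv2.LINE_AA)
    for P in boxes:
        for i,j in E_: dr(P[i],P[j],(0,255,255) if max(i,j)>3 else (255,255,255))
    for A,B in lines: dr(A,B,(0,0,255))
    cv2.imwrite(fn,o)
E
cat > p.py <<'E'
from h import *
K,T=cam('top')
cr=lambda x,y:(x/2.8+200-.5,y/2.8+70-.5)
L=ray([cr(145,209),cr(605,181),cr(145,156),cr(605,129)],.125,K,T);print(L.round(4))
d=L[0]-L[1];yaw=np.arctan2(-d[0],d[1]);print('yaw deg',np.degrees(yaw))
L2=ray([cr(145,156),cr(605,129)],.125,K,T)
# case front top edges
print('A',ray([cr(262,262),cr(308,258),cr(283,260)],.05,K,T).round(4))
print('B',ray([cr(434,255),cr(481,250),cr(457,253)],.05,K,T).round(4))
print('green',ray([cr(48,333),cr(235,330),cr(235,440),cr(50,442)],.04,K,T).round(4))
print('grey',ray([cr(480,330),cr(662,323),cr(672,432),cr(485,440)],.04,K,T).round(4))
E
python3 p.py
```

```text
[[ 0.6484  0.2359  0.125 ]
 [ 0.6762 -0.307   0.125 ]
 [ 0.7129  0.2367  0.125 ]
 [ 0.7398 -0.3097  0.125 ]]
yaw deg 2.928257312104892
A [[0.6001 0.1034 0.05  ]
 [0.6045 0.0464 0.05  ]
 [0.6023 0.0774 0.05  ]]
B [[ 0.6065 -0.1097  0.05  ]
 [ 0.6121 -0.1681  0.05  ]
 [ 0.6087 -0.1383  0.05  ]]
green [[0.5157 0.3689 0.04  ]
 [0.5168 0.1377 0.04  ]
 [0.3808 0.1376 0.04  ]
 [0.3809 0.3634 0.04  ]]
grey [[ 0.5134 -0.1654  0.04  ]
 [ 0.5196 -0.3909  0.04  ]
 [ 0.3845 -0.3965  0.04  ]
 [ 0.3773 -0.1677  0.04  ]]
```

```bash
cat > o.py <<'E'
from h import *
A=box(.647,.0765,np.radians(4.5),.09,.06,0,.05)
B=box(.6535,-.138,np.radians(4.5),.09,.06,0,.05)
G=box(.448,.252,np.radians(0),.13,.216,0,.045)
Y=box(.448,-.280,np.radians(2),.13,.216,0,.045)
L=[([.6484,.2359,z],[.6762,-.307,z]) for z in(.125,)]
K,T=cam('top');overlay(cv2.imread('pics/top0.png'),[A,B],K,T,(270,120,400,180),6,'pics/%s_t1.png'%TAG,L)
overlay(cv2.imread('pics/top0.png'),[G,Y],K,T,(205,170,455,250),3.2,'pics/%s_t2.png'%TAG,L)
K,T=cam('side');overlay(cv2.imread('pics/side0.png'),[A,B,G,Y],K,T,(210,120,410,310),4,'pics/%s_s.png'%TAG,L)
E
sed -i '1i TAG="o1"' o.py; python3 o.py
```

```text
(no output)
```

View pics/o1_t1.png

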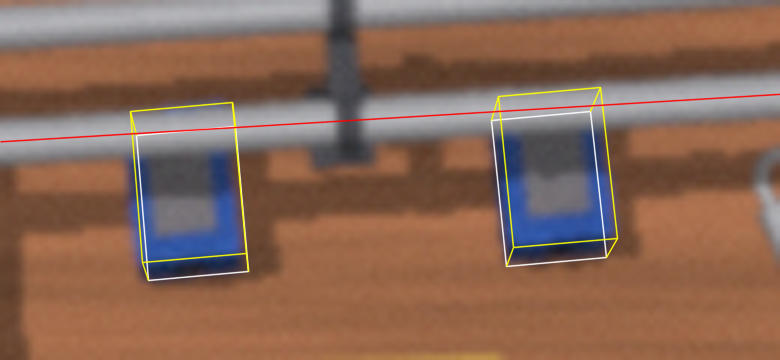

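View pics/o1_t2.png

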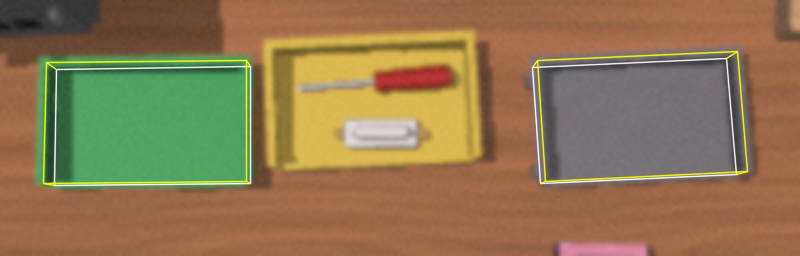

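View pics/o1_s.png

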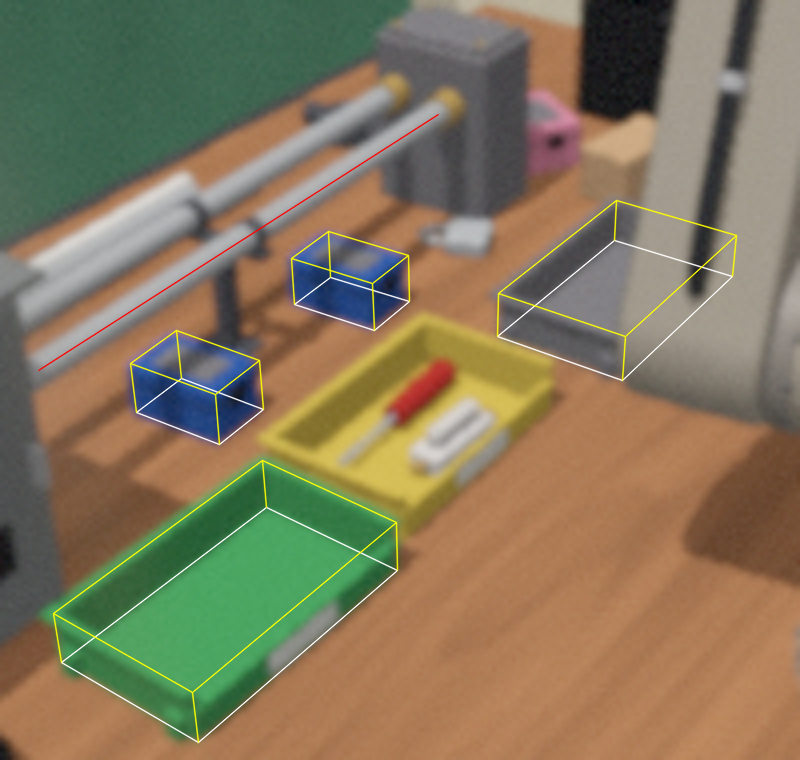

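```bash
cat >> h.py <<'E'
def Rt(yaw,pitch,roll=0):
    """yaw,pitch deg; roll about case x deg"""
    p,t=np.radians([yaw,pitch]); cx=np.array([np.cos(p),np.sin(p),0]);cy=np.array([-np.sin(p),np.cos(p),0])
    x=np.cos(t)*cx-np.sin(t)*np.array([0,0,1]); y=-cy; M=np.c_[x,y,np.cross(x,y)]
    return R.from_rotvec(cx*np.radians(roll))*R.from_matrix(M)
def plan(poses,start=None):
    """poses: list of (grasp point xyz, R, nrows). prints rounded rows, simulating"""
    if start is None:
        s=get_state(); p=s['tcp_pos'].copy(); r=Rq(s['orientation'])
    else: p,r=start
    out=[]
    for g,rt,n in poses:
        tgt=np.array(g)+rt.as_matrix()[:,0]*hold_point_z
        p0=p.copy();r0=r;tot=(r0.inv()*rt).as_rotvec()
        for k in range(1,n+1):
            pk=p0+(tgt-p0)*k/n; rk=r0*R.from_rotvec(tot*k/n)
            sh=np.round(r.inv().apply(pk-p)*100,1)+0.; tu=np.round(np.degrees((r.inv()*rk).as_rotvec()),1)+0.
            if np.linalg.norm(sh)>5 or np.linalg.norm(tu)>8.59: print('LIMIT',len(out),sh,tu)
            p=p+r.apply(sh/100); r=r*R.from_rotvec(np.radians(tu)); out.append([tu.tolist(),sh.tolist()])
    for i in range(0,len(out),10): print(out[i:i+10])
    print('end tcp',p.round(4)); return p,r
def st():
    s=get_state();M=Rq(s['orientation']).as_matrix();x=M[:,0];y=M[:,1]
    print('t',round(s['clock'],2),'tcp',s['tcp_pos'].round(4),'grasp',(s['tcp_pos']-x*hold_point_z).round(4),'yaw',np.degrees(np.arctan2(y[0],-y[1])).round(2),'pitch',np.degrees(np.arcsin(-x[2])).round(2),'F',s['wrist_force'].round(2),'gap',round(s['finger_gap'],4),'j',s['joint_pos'].round(2))
E
python3 - <<'E'
from h import *
B=np.array([.6535,-.138,0]);cx=np.array([np.cos(.0785),np.sin(.0785),0])
r=Rt(4.5,45)
pre=B-.012*cx+[0,0,.032]-r.as_matrix()[:,0]*.12-cx*.02
print(pre)
plan([([.40,-.22,.27],Rt(8,82),10),(pre+[-.03,0,.04],r,10)])
E
```

```text
[ 0.5370073  -0.1471669   0.11685281]
[[[0.9, 0.8, 0.1], [-0.5, -2.5, -3.2]], [[0.8, 0.8, 0.0], [-0.5, -2.5, -3.2]], [[0.9, 0.8, 0.1], [-0.4, -2.6, -3.2]], [[0.8, 0.8, 0.0], [-0.4, -2.7, -3.1]], [[0.9, 0.8, 0.1], [-0.4, -2.7, -3.1]], [[0.8, 0.8, 0.1], [-0.3, -2.7, -3.1]], [[0.9, 0.8, 0.0], [-0.3, -2.8, -3.0]], [[0.8, 0.8, 0.1], [-0.2, -2.8, -3.0]], [[0.9, 0.8, 0.0], [-0.2, -2.9, -3.0]], [[0.8, 0.8, 0.1], [-0.2, -2.9, -2.9]]]
[[[0.3, 3.7, 0.2], [1.2, -0.6, -1.1]], [[0.3, 3.7, 0.1], [1.4, -0.5, -1.0]], [[0.4, 3.7, 0.2], [1.3, -0.6, -1.0]], [[0.3, 3.7, 0.1], [1.5, -0.6, -0.8]], [[0.3, 3.7, 0.2], [1.5, -0.6, -0.7]], [[0.3, 3.7, 0.2], [1.5, -0.6, -0.7]], [[0.4, 3.7, 0.1], [1.5, -0.6, -0.5]], [[0.3, 3.7, 0.2], [1.6, -0.6, -0.4]], [[0.3, 3.7, 0.1], [1.6, -0.7, -0.3]], [[0.3, 3.7, 0.2], [1.7, -0.6, -0.3]]]
end tcp [ 0.5207 -0.146   0.1438]
```

>>> {"api": "step_arm", "payload": {"targets": [[[0.9, 0.8, 0.1], [-0.5, -2.5, -3.2], 8.5], [[0.8, 0.8, 0], [-0.5, -2.5, -3.2], 8.5], [[0.9, 0.8, 0.1], [-0.4, -2.6, -3.2], 8.5], [[0.8, 0.8, 0], [-0.4, -2.7, -3.1], 8.5], [[0.9, 0.8, 0.1], [-0.4, -2.7, -3.1], 8.5], [[0.8, 0.8, 0.1], [-0.3, -2.7, -3.1], 8.5], [[0.9, 0.8, 0], [-0.3, -2.8, -3.0], 8.5], [[0.8, 0.8, 0.1], [-0.2, -2.8, -3.0], 8.5], [[0.9, 0.8, 0], [-0.2, -2.9, -3.0], 8.5], [[0.8, 0.8, 0.1], [-0.2, -2.9, -2.9], 8.5]], "force": 40}}

```text
clock: 1.55
tcp_pos: [0.4032, -0.2179, 0.2524]
orientation: [0.046, 0.753, 0.052, -0.654]
wrist_force: [0.4, 0.0, -0.1]
finger_gap: 0.0845
```

>>> {"api": "step_arm", "payload": {"targets": [[[0.3, 3.7, 0.2], [1.2, -0.6, -1.1], 8.5], [[0.3, 3.7, 0.1], [1.4, -0.5, -1.0], 8.5], [[0.4, 3.7, 0.2], [1.3, -0.6, -1.0], 8.5], [[0.3, 3.7, 0.1], [1.5, -0.6, -0.8], 8.5], [[0.3, 3.7, 0.2], [1.5, -0.6, -0.7], 8.5], [[0.3, 3.7, 0.2], [1.5, -0.6, -0.7], 8.5], [[0.4, 3.7, 0.1], [1.5, -0.6, -0.5], 8.5], [[0.3, 3.7, 0.2], [1.6, -0.6, -0.4], 8.5], [[0.3, 3.7, 0.1], [1.6, -0.7, -0.3], 8.5], [[0.3, 3.7, 0.2], [1.7, -0.6, -0.3], 8.5]]}}

```text
clock: 2.55
tcp_pos: [0.5209, -0.1458, 0.144]
orientation: [0.015, 0.924, 0.036, -0.381]
wrist_force: [0.5, -0.7, -0.9]
finger_gap: 0.0849
```

```bash
cat > w.py <<'E'
import sys
from h import *
tag=sys.argv[1]; st()
im=read_camera('wrist')[:,:,::-1].copy(); cv2.imwrite(f'pics/{tag}.png',im)
K,T=cam('wrist')
A=box(.647,.079,np.radians(4.5),.09,.06,0,.05)
B=box(.6535,-.138,np.radians(4.5),.09,.06,0,.05)
L=[([.6484,.2359,.125],[.6762,-.307,.125])]
overlay(im,[A,B],K,T,(0,0,640,400),1.25,f'pics/{tag}o.png',L)
E
python3 w.py w1
```

```text
t 2.55 tcp [ 0.5209 -0.1458  0.144 ] grasp [ 0.5077 -0.1468  0.1572] yaw 4.48 pitch 44.8 F [ 0.49 -0.69 -0.88] gap 0.0849 j [-0.77 -0.17 -0.95  0.2   0.56  2.47]
```

View pics/w1o.png

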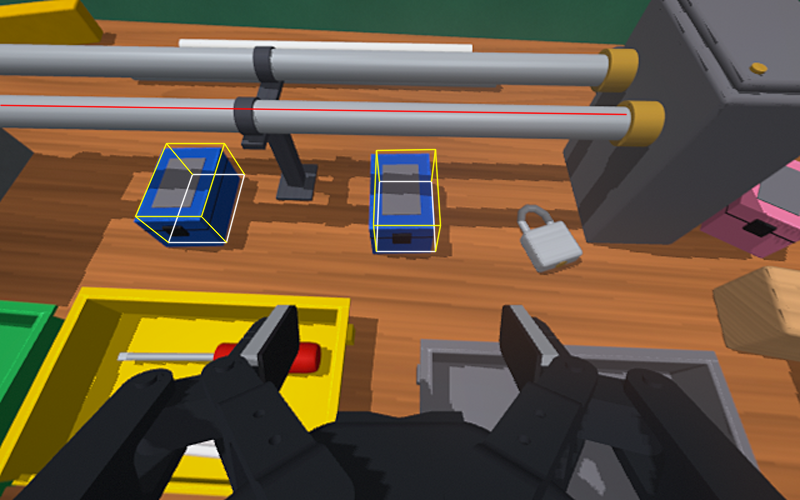

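```bash
cat > fit.py <<'E'
from h import *
from scipy.optimize import minimize
def fit(im,K,T,x0,roi,z0=0.):
    hsv=cv2.cvtColor(im,cv2.COLOR_BGR2HSV)
    m=((hsv[...,0]>100)&(hsv[...,0]<130)&(hsv[...,1]>110)).astype(np.uint8)
    x,y,w,h=roi; mm=np.zeros_like(m); mm[y:y+h,x:x+w]=m[y:y+h,x:x+w]
    n,l,s,_=cv2.connectedComponentsWithStats(mm); mm=(l==1+np.argmax(s[1:,4])).astype(np.uint8)
    c=max(cv2.findContours(mm,0,2)[0],key=cv2.contourArea)
    M=np.zeros_like(m); cv2.fillConvexPoly(M,cv2.convexHull(c),1)
    f=4; Mf=cv2.resize(M[y:y+h,x:x+w],None,fx=f,fy=f,interpolation=0)
    def cost(q):
        P=box(q[0],q[1],q[2],.09,.06,z0,z0+.05); u=(proj(P,K,T)+.5-[x,y])*f
        H=np.zeros_like(Mf); cv2.fillConvexPoly(H,cv2.convexHull(np.round(u*16).astype(np.int32)),1,shift=4)
        return float((H!=Mf).sum())/Mf.sum()
    r=minimize(cost,x0,method='Nelder-Mead',options=dict(initial_simplex=np.array([x0,[x0[0]+.006,x0[1],x0[2]],[x0[0],x0[1]+.006,x0[2]],[x0[0],x0[1],x0[2]+.08]])))
    return r.x,r.fun
if __name__=='__main__':
    K,T=cam('wrist'); im=cv2.imread('pics/w1.png')
    for x0,roi in (([.647,.079,.08],(90,100,110,100)),([.6535,-.138,.08],(280,105,85,105))):
        q,c=fit(im,K,T,x0,roi); print(q.round(4),np.degrees(q[2]).round(1),c)
E
python3 fit.py
python3 -c "
from h import *
K,T=cam('wrist')
# conduit axis in wrist view px/1.25, z=.125
print(ray(np.array([[0,104],[625,118],[0,60],[600,68]])/1.25-.5,.125,K,T))"
```

```text
[0.6423 0.0802 0.1052] 6.0 0.03722540592168099
[ 0.6499 -0.1335  0.0939] 5.4 0.03662072836118733
[[ 0.65181648  0.18806281  0.125     ]
 [ 0.67170639 -0.30505741  0.125     ]
 [ 0.70531877  0.22288302  0.125     ]
 [ 0.73134263 -0.29757202  0.125     ]]
```

```bash
python3 - <<'E'
from h import *
y=np.radians(5);B=np.array([.651,-.1345,0]);cx=np.array([np.cos(y),np.sin(y),0])
r=Rt(5,45);g=B-.012*cx+[0,0,.032]
print(g);plan([(g-r.as_matrix()[:,0]*.07,r,10)])
E
```

```text
[ 0.63904566 -0.13554587  0.032     ]
[[[-0.1, 0.0, 0.0], [1.1, 0.0, -0.1]], [[0.0, 0.0, 0.0], [1.1, 0.1, -0.1]], [[-0.1, 0.0, -0.1], [1.1, 0.0, -0.1]], [[0.0, 0.0, 0.0], [1.1, 0.0, 0.0]], [[-0.1, -0.1, 0.0], [1.1, 0.0, -0.1]], [[0.0, 0.0, 0.0], [1.1, 0.1, -0.1]], [[-0.1, 0.0, -0.1], [1.1, 0.0, -0.1]], [[0.0, 0.0, 0.0], [1.1, 0.0, -0.1]], [[-0.1, 0.0, 0.0], [1.1, 0.1, -0.1]], [[0.0, 0.0, 0.0], [1.1, 0.0, -0.1]]]
end tcp [ 0.6032 -0.1388  0.0683]
```

>>> {"api": "step_arm", "payload": {"targets": [[[-0.1, 0, 0], [1.1, 0, -0.1], 8.5], [[0, 0, 0], [1.1, 0.1, -0.1], 8.5], [[-0.1, 0, -0.1], [1.1, 0, -0.1], 8.5], [[0, 0, 0], [1.1, 0, 0], 8.5], [[-0.1, -0.1, 0], [1.1, 0, -0.1], 8.5], [[0, 0, 0], [1.1, 0.1, -0.1], 8.5], [[-0.1, 0, -0.1], [1.1, 0, -0.1], 8.5], [[0, 0, 0], [1.1, 0, -0.1], 8.5], [[-0.1, 0, 0], [1.1, 0.1, -0.1], 8.5], [[0, 0, 0], [1.1, 0, -0.1], 8.5]]}}

```text
clock: 3.6
tcp_pos: [0.6057, -0.1427, 0.0724]
orientation: [0.019, 0.923, 0.039, -0.383]
wrist_force: [-1.1, -0.1, 0.2]
finger_gap: 0.085
```

```bash
sed -i 's/B=box(.6535,-.138/B=box(.651,-.1345/;s/A=box(.647,.079/A=box(.644,.080/' w.py; python3 w.py w2; python3 - <<'E'
from fit import *
K,T=cam('wrist'); im=cv2.imread('pics/w2.png')
print(fit(im,K,T,[.651,-.1345,.09],(230,80,160,190)))
y=np.radians(5);B=np.array([.651,-.1345,0]);cx=np.array([np.cos(y),np.sin(y),0])
r=Rt(5,45);g=B-.012*cx+[0,0,.032]
print(g);plan([(g,r,7)])
E
```

```text
t 3.6 tcp [ 0.6057 -0.1427  0.0724] grasp [ 0.5925 -0.1438  0.0856] yaw 5.0 pitch 45.08 F [-1.13 -0.06  0.21] gap 0.085 j [-0.61  0.12 -0.94 -0.14  0.47  2.6 ]
(array([ 0.6544881 , -0.13675243,  0.09221589]), np.float64(0.021544552625092434))
[ 0.63904566 -0.13554587  0.032     ]
[[[0.0, 0.0, 0.0], [1.0, -0.1, 0.1]], [[0.1, 0.0, 0.0], [1.0, 0.0, 0.0]], [[0.0, 0.0, -0.1], [1.0, -0.1, 0.1]], [[0.0, 0.1, 0.0], [1.0, 0.0, 0.0]], [[0.0, 0.0, 0.0], [1.0, -0.1, 0.1]], [[0.1, 0.0, 0.0], [1.0, -0.1, 0.1]], [[0.0, 0.0, -0.1], [1.0, 0.0, 0.0]]]
end tcp [ 0.6522 -0.1347  0.0192]
```

View pics/w2o.png

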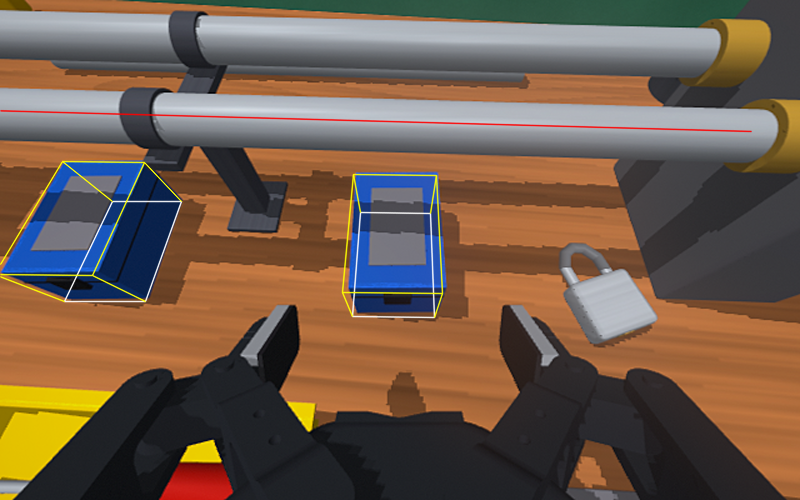

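>>> {"api": "step_arm", "payload": {"targets": [[[0, 0, 0], [1.0, 0, 0.1], 8.5], [[0, 0, 0], [1.0, -0.1, 0], 8.5], [[0, 0, 0], [1.0, 0, 0.1], 8.5], [[0, 0, 0], [1.0, -0.1, 0], 8.5], [[0, 0, 0], [1.0, 0, 0.1], 8.5], [[0, 0, 0], [1.0, 0, 0], 8.5], [[0, 0, 0], [1.0, 0, 0.1], 8.5], [[0, 0, 0], [0.2, 0, 0], 8.5], [[0, 0, 0], [0, 0, 0], 8.5], [[0, 0, 0], [0, 0, 0], 8.5]]}}

```text
clock: 4.65
tcp_pos: [0.6524, -0.1362, 0.0185]
orientation: [0.019, 0.923, 0.04, -0.383]
wrist_force: [-0.1, 0.6, -0.4]
finger_gap: 0.0853
```

```bash
python3 w.py w3
```

```text
t 4.65 tcp [ 0.6524 -0.1362  0.0185] grasp [ 0.6393 -0.1373  0.0318] yaw 5.01 pitch 45.08 F [-0.06  0.64 -0.42] gap 0.0853 j [-0.54  0.31 -0.91 -0.33  0.42  2.67]
```

View pics/w3.png

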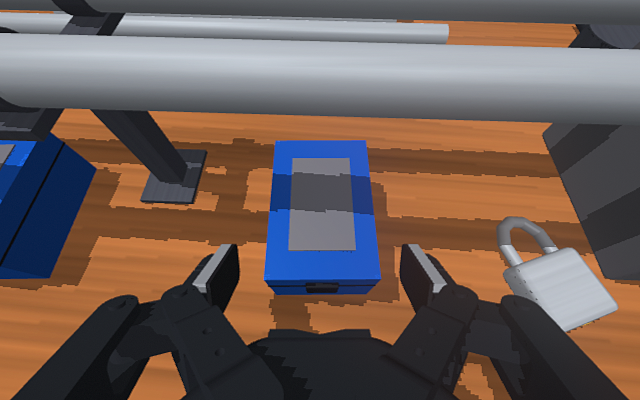

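>>> {"api": "step_arm", "payload": {"targets": [[[0, 0, 0], [0, 0, 0], 7.5], [[0, 0, 0], [0, 0, 0], 7.0], [[0, 0, 0], [0, 0, 0], 6.5], [[0, 0, 0], [0, 0, 0], 6.0], [[0, 0, 0], [0, 0, 0], 5.5], [[0, 0, 0], [0, 0, 0], 5.0], [[0, 0, 0], [0, 0, 0], 5.0], [[0, 0, 0], [0, 0, 0], 5.0], [[0, 0, 0], [0, 0, 0], 5.0], [[0, 0, 0], [0, 0, 0], 5.0]], "force": 40}}

```text
clock: 5.7
tcp_pos: [0.6528, -0.1364, 0.019]
orientation: [0.019, 0.923, 0.039, -0.382]
wrist_force: [-4.0, -0.4, 5.5]
finger_gap: 0.0587
```

```bash
python3 w.py w4; python3 - <<'E'
from h import *
s=get_state();r=Rt(5,45);cx=np.array([np.cos(.0873),np.sin(.0873),0])
g=s['tcp_pos']-Rq(s['orientation']).as_matrix()[:,0]*hold_point_z
# lift 15mm in 4 rows, back 65mm in 6
plan([(g+[0,0,.016],r,4),(g+[0,0,.024]-cx*.08,r,6),(g-cx*.12+[0,0,.21],r,10)])
E
```

```text
t 5.7 tcp [ 0.6528 -0.1364  0.019 ] grasp [ 0.6396 -0.1375  0.0322] yaw 5.01 pitch 45.02 F [-3.97 -0.37  5.51] gap 0.0587 j [-0.54  0.31 -0.91 -0.33  0.42  2.67]
[[[0.0, 0.0, 0.0], [-0.3, 0.0, -0.3]], [[0.1, 0.0, -0.1], [-0.3, 0.0, -0.3]], [[0.0, 0.0, 0.0], [-0.2, 0.0, -0.2]], [[0.1, 0.0, -0.1], [-0.3, 0.0, -0.3]], [[0.0, 0.0, 0.0], [-1.0, 0.0, 0.8]], [[0.0, 0.0, 0.0], [-1.1, 0.0, 0.9]], [[0.0, 0.0, 0.0], [-1.0, 0.0, 0.8]], [[0.0, 0.0, 0.0], [-1.1, 0.0, 0.9]], [[0.0, 0.0, 0.0], [-1.0, 0.0, 0.8]], [[0.0, 0.0, 0.0], [-1.1, 0.0, 0.9]]]
[[[0.0, 0.0, 0.0], [-1.6, 0.0, -1.0]], [[0.0, 0.0, 0.0], [-1.6, 0.0, -1.1]], [[0.0, 0.0, 0.0], [-1.6, 0.0, -1.0]], [[0.0, 0.0, 0.0], [-1.6, 0.0, -1.0]], [[0.0, 0.0, 0.0], [-1.6, 0.0, -1.1]], [[0.0, 0.0, 0.0], [-1.6, 0.0, -1.0]], [[0.0, 0.0, 0.0], [-1.6, 0.0, -1.0]], [[0.0, 0.0, 0.0], [-1.5, 0.0, -1.1]], [[0.0, 0.0, 0.0], [-1.6, 0.0, -1.0]], [[0.0, 0.0, 0.0], [-1.6, 0.0, -1.1]]]
end tcp [ 0.5338 -0.1469  0.2291]
```

View pics/w4.png

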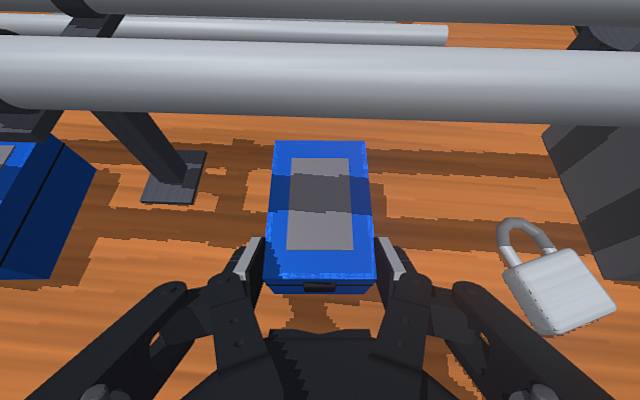

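>>> {"api": "step_arm", "payload": {"targets": [[[0, 0, 0], [0, 0, 0], 4.5], [[0, 0, 0], [-0.3, 0, -0.3], 4.5], [[0, 0, 0], [-0.3, 0, -0.3], 4.5], [[0, 0, 0], [-0.2, 0, -0.2], 4.5], [[0, 0, 0], [-0.3, 0, -0.3], 4.5], [[0, 0, 0], [-0.5, 0, 0.4], 4.5], [[0, 0, 0], [-1.0, 0, 0.8], 4.5], [[0, 0, 0], [-1.1, 0, 0.9], 4.5], [[0, 0, 0], [-1.0, 0, 0.8], 4.5], [[0, 0, 0], [-1.1, 0, 0.9], 4.5]], "force": 60}}

```text
clock: 6.75
tcp_pos: [0.591, -0.1413, 0.0404]
orientation: [0.018, 0.923, 0.039, -0.383]
wrist_force: [-0.9, -0.1, -1.2]
finger_gap: 0.0583
```

```bash
python3 w.py w5
```

```text
t 6.75 tcp [ 0.591  -0.1413  0.0404] grasp [ 0.5779 -0.1424  0.0536] yaw 4.99 pitch 45.1 F [-0.86 -0.15 -1.21] gap 0.0583 j [-0.63  0.17 -1.   -0.25  0.48  2.59]
```

View pics/w5.png

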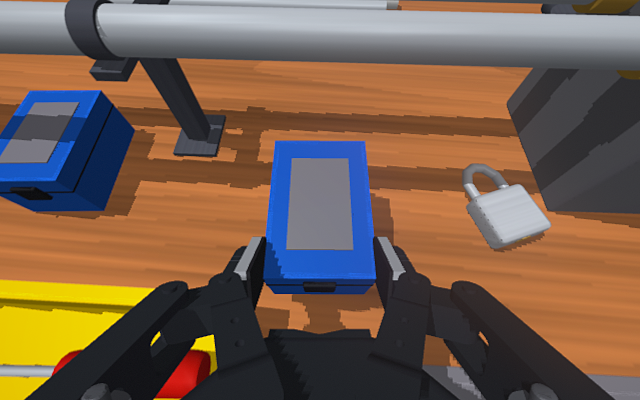

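```bash
cat > kin.py <<'E'
from h import *
from scipy.optimize import least_squares
import json,os
LOG='log.json'
def log():
    D=json.load(open(LOG)) if os.path.exists(LOG) else []
    s=get_state(); D.append([s['joint_pos'].tolist(),s['tcp_pos'].tolist(),s['orientation'].tolist()]); json.dump(D,open(LOG,'w'))
def fk(p,j):
    h,L1,L2,e,d,l4,l5,a1=p
    pit=j[1]-j[2]+j[3]; f=j[2]-j[1]
    r=a1+L1*np.sin(j[1])+L2*np.cos(f)-e*np.sin(f); z=h+L1*np.cos(j[1])+L2*np.sin(f)+e*np.cos(f)
    R3=R.from_euler('z',j[0])*R.from_euler('y',pit)
    R5=R3*R.from_euler('z',SG[0]*j[4])
    Rt_=R5*R.from_euler('x',SG[1]*j[5]+SG[2])
    P=R.from_euler('z',j[0]).apply([r,d,z])+R3.apply([l4,0,0])+R5.apply([l5,0,0])
    return P,Rt_
SG=[1,1,0.]
E
python3 - <<'E'
import kin; from kin import *
log()
D=[]
old=[([-1.42158434,.313994430,.0449643978,1.30352962,0,1.43115426],[0.16368589,-0.55064436,0.1986063],[0.10114714,0.69975099,0.10239408,-0.699738]),
([-0.77,-0.17,-0.95,0.2,0.56,2.47],[.5209,-.1458,.144],None),([-0.61,0.12,-0.94,-0.14,0.47,2.6],[.6057,-.1427,.0724],None),([-0.54,0.31,-0.91,-0.33,0.42,2.67],[.6524,-.1362,.0185],None)]
s=get_state();j=s['joint_pos']
print(j.round(4))
# orientation check: axis tool x predicted
for sg in (1,-1):
    R3=R.from_euler('z',j[0])*R.from_euler('y',j[1]-j[2]+j[3])
    print(sg,'x pred',(R3*R.from_euler('z',sg*j[4])).as_matrix()[:,0].round(3),'true',Rq(s['orientation']).as_matrix()[:,0].round(3))
    M=((R3*R.from_euler('z',sg*j[4])).inv()*Rq(s['orientation']))
    print(M.as_rotvec().round(3),'j5',j[5])
E
```

```text
[-0.6296  0.1721 -1.0031 -0.2482  0.4792  2.5872]
1 x pred [ 0.702  0.059 -0.71 ] true [ 0.702  0.059 -0.71 ]
[ 2.587 -0.    -0.   ] j5 2.587235340026218
-1 x pred [ 0.159 -0.686 -0.71 ] true [ 0.702  0.059 -0.71 ]
[2.332 1.212 0.345] j5 2.587235340026218
```

```bash
cat > kfit.py <<'E'
import kin; from kin import *
old=[([-1.42158434,.313994430,.0449643978,1.30352962,0,1.43115426],[0.16368589,-0.55064436,0.1986063],.001),
([-0.77,-0.17,-0.95,0.2,0.56,2.47],[.5209,-.1458,.144],.006),([-0.61,0.12,-0.94,-0.14,0.47,2.6],[.6057,-.1427,.0724],.006),([-0.54,0.31,-0.91,-0.33,0.42,2.67],[.6524,-.1362,.0185],.006)]
D=old+[(a,b,.001) for a,b,c in json.load(open(LOG))]
p0=np.array([.2,.45,.45,0,0.05,.1,.25,0.])
def res(p): return np.concatenate([(fk(p,np.array(a))[0]-b)/w for a,b,w in D]+[(p-p0)/np.array([.2,.2,.2,.1,.1,.15,.15,.1])])
f=least_squares(res,p0); print(f.x.round(3))
for a,b,w in D: print((fk(f.x,np.array(a))[0]-b).round(4))
json.dump(f.x.tolist(),open('kp.json','w'))
E
cat >> kin.py <<'E'
def ik(p,P,Rr,j0=None):
    lo=np.array([-2.76,-.86,-1.03,-2.2,-1.47,-3.14]);hi=np.array([2.76,1.69,1.26,2.34,1.5,3.14])
    if j0 is None: j0=get_state()['joint_pos']
    def res(j):
        a,b=fk(p,j); return np.concatenate([(a-P)*10,(b.inv()*Rr).as_rotvec()])
    f=least_squares(res,j0,bounds=(lo-.4,hi+.4)); j=f.x
    return j,f.cost,np.minimum(j-lo,hi-j)
E
python3 kfit.py; python3 - <<'E'
import kin; from kin import *
p=json.load(open('kp.json'))
for nm,c in (('greyL',(.449,-.278+.046)),('greyR',(.449,-.278-.046)),('greenL',(.45,.256+.046)),('greenR',(.45,.256-.046))):
  for yaw in (0,5,):
    for pit in (45,60):
      r=Rt(yaw,pit);g=np.array([c[0]-.012,c[1],.036])
      j,co,m=ik(p,g+r.as_matrix()[:,0]*hold_point_z,r); print(nm,yaw,pit,j.round(2),round(co,6),m.round(2))
E
```

```text
[ 0.234  0.522  0.411  0.055  0.08   0.143  0.332 -0.002]
[ 0. -0. -0.]
[-0.0001 -0.002   0.0016]
[-0.0022  0.0021 -0.0017]
[-0.0006 -0.0033 -0.0017]
[0.0001 0.0001 0.0001]
greyL 0 45 [-1.08  0.1  -1.11 -0.09  0.67  2.22] 0.0 [ 1.68  0.96 -0.08  2.11  0.83  0.92]
greyL 0 60 [-0.91  0.07 -0.91  0.25  0.41  2.3 ] 0.0 [1.85 0.93 0.12 2.09 1.09 0.84]
greyL 5 45 [-1.1   0.13 -1.05  0.03  0.72  2.08] 0.0 [ 1.66  0.99 -0.02  2.23  0.78  1.06]
greyL 5 60 [-0.93  0.09 -0.88  0.31  0.44  2.19] 0.0 [1.83 0.95 0.15 2.03 1.06 0.95]
greyR 0 45 [-1.19  0.22 -0.93  0.07  0.72  2.08] 0.0 [1.57 1.08 0.1  2.27 0.78 1.06]
greyR 0 60 [-1.05  0.19 -0.76  0.34  0.45  2.16] 0.0 [1.71 1.05 0.27 2.   1.05 0.98]
greyR 5 45 [-1.21  0.25 -0.86  0.2   0.75  1.95] 0.0 [1.55 1.11 0.17 2.14 0.75 1.19]
greyR 5 60 [-1.06  0.22 -0.72  0.41  0.47  2.05] 0.0 [1.7  1.08 0.31 1.93 1.03 1.09]
greenL 0 45 [ 0.67  0.18 -1.14 -0.45 -0.39  3.54] 0.007692 [ 2.09  1.04 -0.11  1.75  1.08 -0.4 ]
greenL 0 60 [ 0.56  0.11 -0.89  0.09 -0.2   3.54] 0.007687 [ 2.2   0.97  0.14  2.25  1.27 -0.4 ]
greenL 5 45 [ 0.67  0.17 -1.13 -0.45 -0.38  3.54] 0.000816 [ 2.09  1.03 -0.1   1.75  1.09 -0.4 ]
greenL 5 60 [ 0.58  0.11 -0.89  0.09 -0.21  3.54] 0.00082 [ 2.18  0.97  0.14  2.25  1.26 -0.4 ]
greenR 0 45 [ 0.5   0.1  -1.24 -0.49 -0.35  3.51] 0.0 [ 2.26  0.96 -0.21  1.71  1.12 -0.37]
greenR 0 60 [ 0.41  0.03 -0.99  0.06 -0.2   3.5 ] 0.0 [ 2.35  0.89  0.04  2.26  1.27 -0.36]
greenR 5 45 [ 0.44  0.09 -1.28 -0.55 -0.25  3.4 ] 0.0 [ 2.32  0.95 -0.25  1.65  1.22 -0.26]
greenR 5 60 [ 0.37  0.01 -1.01  0.04 -0.14  3.39] 0.0 [ 2.39  0.87  0.02  2.24  1.33 -0.25]
```

```bash
python3 - <<'E'
import kin; from kin import *
p=json.load(open('kp.json'))
s=get_state();r0=Rq(s['orientation']);g=s['tcp_pos']-r0.as_matrix()[:,0]*hold_point_z
cx=np.array([np.cos(.0873),np.sin(.0873),0]);up=np.array([.56,-.15,.24])
for roll in (0,-26,26):
    r=R.from_rotvec(cx*np.radians(roll))*r0
    print(roll,[x.round(2) for x in np.array(ik(p,up+r.as_matrix()[:,0]*hold_point_z,r)[::2])])
f=lambda a:R.from_rotvec(cx*np.radians(a))*r0
a,b=plan([(g+[0,0,.06],r0,4),(up,r0,6),(up,f(-26),5),(up,f(26),10),(up,r0,5)])
E
```

```text
0 [array([-0.67, -0.17, -0.73,  0.39,  0.5 ,  2.55]), array([2.09, 0.69, 0.3 , 1.95, 1.  , 0.59])]
-26 [array([-0.45, -0.27, -0.92,  0.04,  0.09,  2.46]), array([2.31, 0.59, 0.11, 2.24, 1.41, 0.68])]
26 [array([-0.84,  0.04, -0.54,  0.72,  0.85,  2.53]), array([1.92, 0.9 , 0.49, 1.62, 0.65, 0.61])]
[[[0.0, 0.0, 0.0], [-1.1, 0.0, -1.1]], [[0.0, 0.0, 0.0], [-1.0, 0.0, -1.0]], [[0.0, 0.0, 0.0], [-1.1, 0.0, -1.1]], [[0.0, 0.0, 0.0], [-1.1, 0.0, -1.0]], [[0.0, 0.0, 0.0], [-1.7, 0.1, -1.3]], [[0.0, 0.0, 0.0], [-1.7, 0.1, -1.3]], [[0.0, 0.0, 0.0], [-1.7, 0.2, -1.3]], [[0.0, 0.0, 0.0], [-1.7, 0.1, -1.3]], [[0.0, 0.0, 0.0], [-1.7, 0.1, -1.3]], [[0.0, 0.0, 0.0], [-1.7, 0.1, -1.3]]]
[[[-3.7, 0.0, 3.7], [0.0, 0.1, 0.0]], [[-3.6, 0.0, 3.7], [0.0, 0.1, 0.0]], [[-3.7, 0.0, 3.7], [0.0, 0.2, 0.0]], [[-3.7, 0.0, 3.7], [0.0, 0.1, 0.0]], [[-3.6, 0.0, 3.7], [0.0, 0.1, 0.0]], [[3.7, 0.0, -3.7], [0.0, -0.1, 0.0]], [[3.6, 0.0, -3.7], [-0.1, -0.1, -0.1]], [[3.7, 0.0, -3.7], [0.0, -0.1, 0.0]], [[3.6, 0.0, -3.7], [0.0, -0.1, 0.0]], [[3.7, 0.0, -3.7], [0.0, -0.1, 0.0]]]
[[[3.7, 0.0, -3.7], [0.0, -0.2, 0.0]], [[3.6, 0.0, -3.7], [0.0, -0.1, 0.0]], [[3.7, 0.0, -3.7], [0.0, -0.1, 0.0]], [[3.7, 0.0, -3.7], [0.1, -0.1, 0.0]], [[3.6, 0.0, -3.6], [0.0, -0.1, 0.0]], [[-3.7, 0.0, 3.7], [0.0, 0.1, 0.0]], [[-3.6, 0.0, 3.7], [0.0, 0.1, 0.0]], [[-3.7, 0.0, 3.6], [0.0, 0.2, 0.0]], [[-3.6, 0.0, 3.7], [0.0, 0.1, 0.0]], [[-3.7, 0.0, 3.7], [0.0, 0.1, 0.0]]]
end tcp [ 0.5734 -0.1489  0.2267]
```

>>> {"api": "step_arm", "payload": {"targets": [[[0, 0, 0], [-1.1, 0, -1.1], 4.5], [[0, 0, 0], [-1.0, 0, -1.0], 4.5], [[0, 0, 0], [-1.1, 0, -1.1], 4.5], [[0, 0, 0], [-1.1, 0, -1.0], 4.5], [[0, 0, 0], [-1.7, 0.1, -1.3], 4.5], [[0, 0, 0], [-1.7, 0.1, -1.3], 4.5], [[0, 0, 0], [-1.7, 0.2, -1.3], 4.5], [[0, 0, 0], [-1.7, 0.1, -1.3], 4.5], [[0, 0, 0], [-1.7, 0.1, -1.3], 4.5], [[0, 0, 0], [-1.7, 0.1, -1.3], 4.5]]}}

```text
clock: 7.8
tcp_pos: [0.575, -0.1491, 0.2286]
orientation: [0.018, 0.923, 0.039, -0.383]
wrist_force: [0.4, 0.8, -1.3]
finger_gap: 0.0578
```

>>> {"api": "step_arm", "payload": {"targets": [[[0, 0, 0], [0, 0, 0], 4.5], [[0, 0, 0], [0, 0, 0], 4.5], [[0, 0, 0], [0, 0, 0], 4.5], [[-4, 0, 4], [0, 0.1, 0], 4.5], [[-4, 0, 4], [0, 0.1, 0], 4.5], [[-4, 0, 4], [0, 0.1, 0], 4.5], [[-4, 0, 4], [0, 0.1, 0], 4.5], [[-4, 0, 4], [0, 0.1, 0], 4.5], [[0, 0, 0], [0, 0, 0], 4.5], [[0, 0, 0], [0, 0, 0], 4.5]]}}

```text
clock: 8.8
tcp_pos: [0.5756, -0.1527, 0.2269]
orientation: [0.242, 0.898, -0.053, -0.362]
wrist_force: [-0.2, -0.6, -0.6]
finger_gap: 0.0581
```

```bash
cat > ws.py <<'E'
from kin import *
import sys
log()
F=[];Tq=[]
for i in range(int(sys.argv[1]) if len(sys.argv)>1 else 6):
    find=read_camera('wrist'); s=get_state(); F.append(s['wrist_force']);Tq.append(s['ft_torque'])
M=Rq(s['orientation'])
cx=M.apply([.7071,0,-.7071])
st(); print('F mean',np.mean(F,0).round(2),'sd',np.std(F,0).round(2),'T',np.mean(Tq,0).round(3),'sd',np.std(Tq,0).round(3), 'roll',np.degrees(np.arcsin(-M.as_matrix()[2,1])).round(1))
cv2.imwrite(f"pics/ws_{s['clock']:.2f}.png",find[:,:,::-1])
E
python3 ws.py
```

```text
t 9.1 tcp [ 0.5765 -0.1548  0.2294] grasp [ 0.5628 -0.1496  0.241 ] yaw 4.97 pitch 38.47 F [ 0.37  0.34 -1.26] gap 0.0575 j [-0.43 -0.27 -0.93  0.    0.05  2.44]
F mean [ 0.2   0.06 -0.85] sd [0.27 0.56 0.31] T [ 0.332  0.818 -0.02 ] sd [0.032 0.031 0.019] roll -28.5
```

>>> {"api": "step_arm", "payload": {"targets": [[[4, 0, -4], [0, -0.1, 0], 4.5], [[4, 0, -4], [0, -0.1, 0], 4.5], [[4, 0, -4], [0, -0.1, 0], 4.5], [[4, 0, -4], [0, -0.1, 0], 4.5], [[4, 0, -4], [0, -0.1, 0], 4.5], [[4, 0, -4], [0, -0.1, 0], 4.5], [[4, 0, -4], [0, -0.1, 0], 4.5], [[4, 0, -4], [0, -0.1, 0], 4.5], [[4, 0, -4], [0, -0.1, 0], 4.5], [[4, 0, -4], [0, -0.1, 0], 4.5]]}}

```text
clock: 10.1
tcp_pos: [0.5758, -0.1459, 0.2293]
orientation: [-0.209, 0.891, 0.132, -0.381]
wrist_force: [-0.4, 0.7, -1.0]
finger_gap: 0.0581
```

```bash
python3 ws.py
```

```text
t 10.4 tcp [ 0.5754 -0.1443  0.2286] grasp [ 0.5627 -0.1516  0.2403] yaw 4.99 pitch 38.71 F [ 0.43 -0.68 -0.43] gap 0.0579 j [-0.84  0.06 -0.52  0.75  0.87  2.53]
F mean [ 0.55 -0.68 -1.15] sd [0.29 1.15 0.63] T [-0.459  0.767 -0.043] sd [0.076 0.019 0.057] roll 27.9
```

>>> {"api": "step_arm", "payload": {"targets": [[[-4, 0, 4], [0, 0.1, 0], 4.5], [[-4, 0, 4], [0, 0.1, 0], 4.5], [[-4, 0, 4], [0, 0.1, 0], 4.5], [[-4, 0, 4], [0, 0.1, 0], 4.5], [[-4, 0, 4], [0, 0.1, 0], 4.5], [[0, 0, 0], [0, 0, 0], 4.5], [[0, 0, 0], [0, 0, 0], 4.5], [[0, 0, 0], [0, 0, 0], 4.5], [[0, 0, 0], [0, 0, 0], 4.5], [[0, 0, 0], [0, 0, 0], 4.5]]}}

```text
clock: 11.4
tcp_pos: [0.5759, -0.1499, 0.2268]
orientation: [0.018, 0.923, 0.039, -0.383]
wrist_force: [0.3, -0.3, -1.3]
finger_gap: 0.0582
```

```bash
python3 ws.py; python3 kfit.py|head -1; ls pics|grep ws
```

```text
t 11.7 tcp [ 0.5758 -0.1493  0.2268] grasp [ 0.5626 -0.1504  0.2401] yaw 4.99 pitch 45.09 F [-0.05 -0.69 -0.35] gap 0.0583 j [-0.67 -0.17 -0.72  0.39  0.5   2.55]
F mean [ 0.07 -0.02 -0.76] sd [0.36 0.68 0.36] T [-0.066  0.762  0.008] sd [0.024 0.017 0.023] roll -0.2
[0.233 0.519 0.409 0.056 0.08  0.14  0.332 0.   ]
ws_10.40.png
ws_11.70.png
ws_9.10.png
```

```bash
python3 - <<'E'
import kin; from kin import *
p=json.load(open('kp.json'))
r=Rt(2,45); hov=np.array([.4366,-.3255,.14])
for z in (.14,.036):
    print([x.round(2) for x in np.array(ik(p,[hov[0],hov[1],z]+r.as_matrix()[:,0]*hold_point_z,r)[::2])])
plan([(hov,r,10)])
E
```

```text
[array([-1.2 ,  0.04, -0.76,  0.45,  0.73,  2.03]), array([1.56, 0.9 , 0.27, 1.89, 0.77, 1.11])]
[array([-1.2 ,  0.23, -0.9 ,  0.12,  0.73,  2.03]), array([1.56, 1.09, 0.13, 2.22, 0.77, 1.11])]
[[[0.2, 0.0, 0.2], [-0.3, 1.6, 1.7]], [[0.3, 0.0, 0.2], [-0.3, 1.7, 1.7]], [[0.2, 0.0, 0.2], [-0.2, 1.6, 1.7]], [[0.2, 0.0, 0.2], [-0.3, 1.7, 1.7]], [[0.2, 0.0, 0.2], [-0.2, 1.7, 1.7]], [[0.3, 0.0, 0.2], [-0.3, 1.6, 1.6]], [[0.2, 0.1, 0.2], [-0.2, 1.7, 1.7]], [[0.2, 0.0, 0.2], [-0.3, 1.7, 1.7]], [[0.2, 0.0, 0.2], [-0.2, 1.7, 1.6]], [[0.3, 0.0, 0.2], [-0.3, 1.7, 1.7]]]
end tcp [ 0.4494 -0.3249  0.1269]
```

>>> {"api": "step_arm", "payload": {"targets": [[[0.2, 0, 0.2], [-0.3, 1.6, 1.7], 4.5], [[0.3, 0, 0.2], [-0.3, 1.7, 1.7], 4.5], [[0.2, 0, 0.2], [-0.2, 1.6, 1.7], 4.5], [[0.2, 0, 0.2], [-0.3, 1.7, 1.7], 4.5], [[0.2, 0, 0.2], [-0.2, 1.7, 1.7], 4.5], [[0.3, 0, 0.2], [-0.3, 1.6, 1.6], 4.5], [[0.2, 0.1, 0.2], [-0.2, 1.7, 1.7], 4.5], [[0.2, 0, 0.2], [-0.3, 1.7, 1.7], 4.5], [[0.2, 0, 0.2], [-0.2, 1.7, 1.6], 4.5], [[0.3, 0, 0.2], [-0.3, 1.7, 1.7], 4.5]]}}

```text
clock: 12.7
tcp_pos: [0.449, -0.3259, 0.1269]
orientation: [0.007, 0.924, 0.015, -0.382]
wrist_force: [0.1, 0.0, -1.0]
finger_gap: 0.058
```

```bash
cat > tier.py <<'E'
import sys
from kin import *
log(); st(); tag=sys.argv[1]
im=read_camera('wrist')[:,:,::-1].copy(); cv2.imwrite(f'pics/{tag}.png',im); K,T=cam('wrist')
Y=box(.448,-.280,np.radians(2),.13,.216,0,.045);G=box(.450,.256,0,.13,.216,0,.045)
s=get_state();M=Rq(s['orientation']).as_matrix();g=s['tcp_pos']-M[:,0]*hold_point_z
yaw=np.arctan2(M[0,1],-M[1,1]);c=g+.0134*np.array([np.cos(yaw),np.sin(yaw),0])
C=box(c[0],c[1],yaw,.09,.06,g[2]-.032,g[2]+.018)
overlay(im,[Y,G]+([C] if len(sys.argv)>2 else []),K,T,(0,0,640,400),1.25,f'pics/{tag}o.png')
t=read_camera('top')[:,:,::-1].copy(); cv2.imwrite(f'pics/{tag}_top.png',t); K,T=cam('top')
overlay(t,[Y,G]+([C] if len(sys.argv)>2 else []),K,T,(200,120,480,250),2.8,f'pics/{tag}_topo.png')
E
python3 tier.py t1 c
```

```text
t 12.7 tcp [ 0.449  -0.3259  0.1269] grasp [ 0.4358 -0.3263  0.1401] yaw 1.95 pitch 44.95 F [ 0.11  0.01 -1.  ] gap 0.058 j [-1.2   0.04 -0.77  0.45  0.73  2.03]
```

View pics/t1o.png

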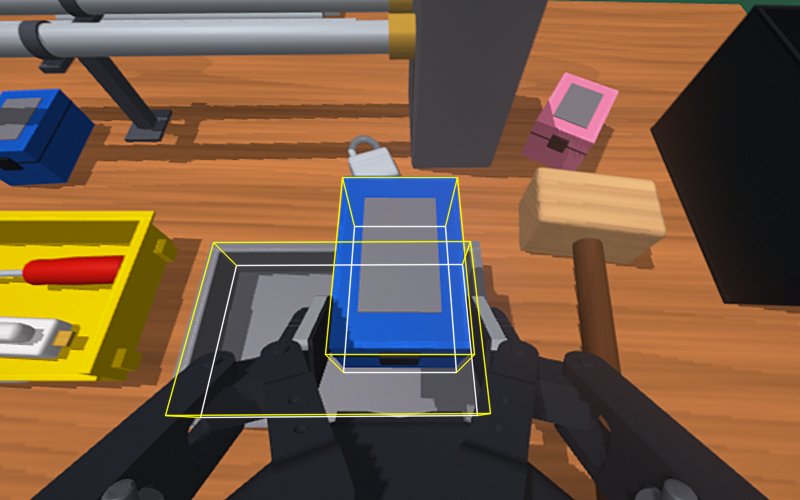

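View pics/t1_topo.png

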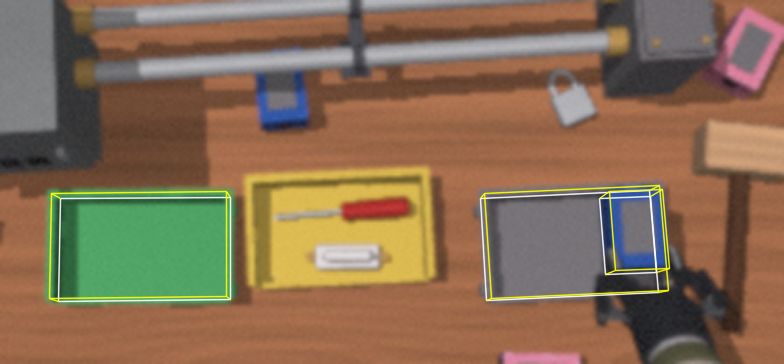

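>>> {"api": "step_arm", "payload": {"targets": [[[0, 0, 0], [0.8, 0, 0.8], 4.5], [[0, 0, 0], [0.8, 0, 0.8], 4.5], [[0, 0, 0], [0.8, 0, 0.8], 4.5], [[0, 0, 0], [0.8, 0, 0.8], 4.5], [[0, 0, 0], [0.8, 0, 0.8], 4.5], [[0, 0, 0], [0.8, 0, 0.8], 4.5], [[0, 0, 0], [0.8, 0, 0.8], 4.5], [[0, 0, 0], [0.8, 0, 0.8], 4.5], [[0, 0, 0], [0.6, 0, 0.6], 4.5], [[0, 0, 0], [0.2, 0, 0.2], 4.5]]}}

```text
clock: 13.8
tcp_pos: [0.4497, -0.3241, 0.0247]
orientation: [0.006, 0.924, 0.016, -0.382]
wrist_force: [0.7, 0.4, -1.1]
finger_gap: 0.0578
```

```bash
python3 tier.py t2 c
```

```text
t 13.8 tcp [ 0.4497 -0.3241  0.0247] grasp [ 0.4365 -0.3246  0.0379] yaw 2.0 pitch 44.98 F [ 0.73  0.38 -1.11] gap 0.0578 j [-1.2   0.23 -0.9   0.13  0.73  2.03]
```

View pics/t2o.png

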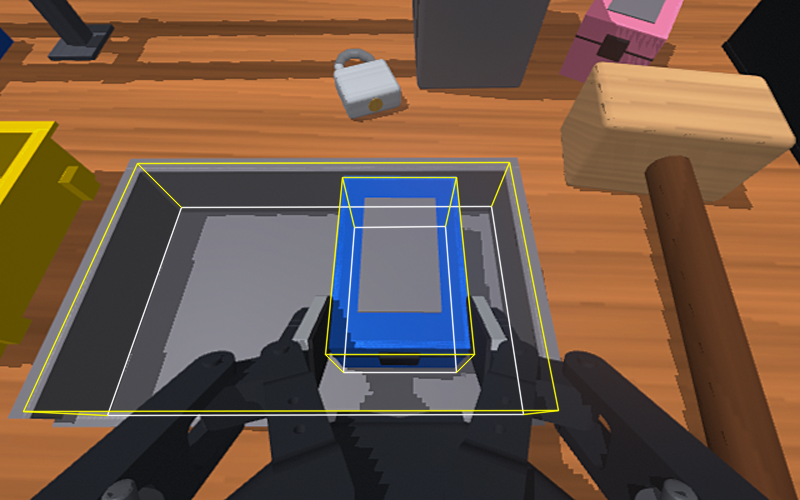

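>>> {"api": "step_arm", "payload": {"targets": [[[0, 0, 0], [0.1, 0, 0.1], 4.5], [[0, 0, 0], [0, 0, 0], 4.5], [[0, 0, 0], [0.1, 0, 0.1], 4.5], [[0, 0, 0], [0, 0, 0], 4.5], [[0, 0, 0], [0, 0, 0], 4.5], [[0, 0, 0], [0, 0, 0], 4.5], [[0, 0, 0], [0, 0, 0], 4.5], [[0, 0, 0], [0, 0, 0], 4.5], [[0, 0, 0], [0, 0, 0], 4.5], [[0, 0, 0], [0, 0, 0], 4.5]]}}

```text
clock: 14.9
tcp_pos: [0.4495, -0.3249, 0.0225]
orientation: [0.007, 0.924, 0.016, -0.382]
wrist_force: [0.1, -0.2, -0.3]
finger_gap: 0.058
```

```bash
python3 ws.py 3
```

```text
t 15.05 tcp [ 0.4495 -0.3248  0.0225] grasp [ 0.4363 -0.3253  0.0357] yaw 1.97 pitch 44.96 F [ 0.66 -0.84 -0.34] gap 0.0578 j [-1.2   0.23 -0.9   0.12  0.73  2.03]
F mean [ 0.22 -0.47 -1.1 ] sd [0.5  0.27 0.56] T [-0.014  0.761 -0.022] sd [0.037 0.014 0.003] roll -0.0
```

>>> {"api": "step_arm", "payload": {"targets": [[[0, 0, 0], [0.1, 0, 0.1], 4.5], [[0, 0, 0], [0, 0, 0], 4.5], [[0, 0, 0], [0, 0, 0], 4.5], [[0, 0, 0], [0, 0, 0], 4.5], [[0, 0, 0], [0, 0, 0], 4.5], [[0, 0, 0], [0, 0, 0], 4.5], [[0, 0, 0], [0, 0, 0], 4.5], [[0, 0, 0], [0, 0, 0], 4.5], [[0, 0, 0], [0, 0, 0], 4.5], [[0, 0, 0], [0, 0, 0], 4.5]]}}

```text
clock: 16.05
tcp_pos: [0.4504, -0.3252, 0.0223]
orientation: [0.008, 0.924, 0.016, -0.381]
wrist_force: [0.1, 1.8, 5.3]
finger_gap: 0.0582
```

```bash
python3 ws.py 3
```

```text
t 16.2 tcp [ 0.4504 -0.3253  0.0224] grasp [ 0.4371 -0.3257  0.0355] yaw 2.02 pitch 44.8 F [-1.37  1.68  5.69] gap 0.0581 j [-1.2   0.24 -0.9   0.11  0.73  2.03]
F mean [-1.06  1.69  5.82] sd [0.22 0.33 0.1 ] T [0.107 0.003 0.224] sd [0.029 0.012 0.019] roll -0.1
```

>>> {"api": "step_arm", "payload": {"targets": [[[0, 0, 0], [0, 0, 0], 5.9], [[0, 0, 0], [0, 0, 0], 6.2], [[0, 0, 0], [0, 0, 0], 6.5], [[0, 0, 0], [0, 0, 0], 6.8], [[0, 0, 0], [0, 0, 0], 7.1], [[0, 0, 0], [0, 0, 0], 7.1], [[0, 0, 0], [0, 0, 0], 7.1], [[0, 0, 0], [-0.5, 0, 0], 7.1], [[0, 0, 0], [-1.0, 0, 0], 7.1], [[0, 0, 0], [-1.5, 0, 0], 7.1]]}}

```text
clock: 17.2
tcp_pos: [0.428, -0.3249, 0.0422]
orientation: [0.006, 0.924, 0.016, -0.382]
wrist_force: [0.1, 0.0, 0.3]
finger_gap: 0.071
```

```bash
python3 tier.py t3
```

```text
t 17.2 tcp [ 0.428  -0.3249  0.0422] grasp [ 0.4147 -0.3254  0.0554] yaw 2.01 pitch 44.98 F [0.1  0.01 0.33] gap 0.071 j [-1.25  0.18 -0.89  0.24  0.75  1.96]
```

View pics/t3o.png

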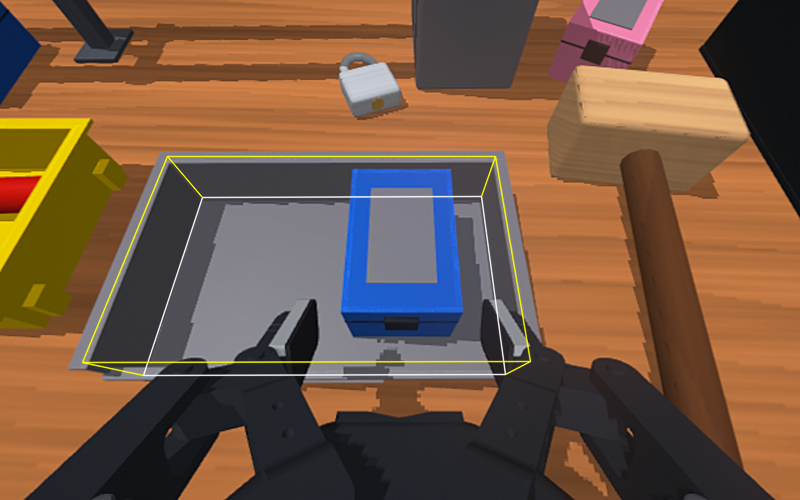

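```bash
python3 kfit.py | head -1; python3 - <<'E'
import kin; from kin import *
p=json.load(open('kp.json'))
off=.020
j0=get_state()['joint_pos']
for flip in (0,1):
  for pit in (60,68,75):
    print('flip',flip,'pitch',pit)
    def F(yaw,roll=0): return Rt(yaw,pit,roll)*R.from_euler('x',np.pi*flip)
    seed=np.array([0,.2,-.7,.3,0,0 if flip else 2.9])
    for nm,c,z,yaw,roll in (('A',(.643,.08),.032,5,0),('rockL',(.55,.05),.24,5,-26),('rockR',(.55,.05),.24,5,26),('rk2L',(.5,-.05),.24,5,-26),('rk2R',(.5,-.05),.24,5,26),('greyL',(.449,-.234),.036,2,0),('greenL',(.45,.302),.036,0,0),('greenR',(.45,.210),.036,0,0),):
      r=F(yaw,roll);g=np.array([c[0]-off,c[1],z]); P=g+r.as_matrix()[:,0]*hold_point_z
      j,co,m=ik(p,P,r,seed); print(nm,j.round(2),round(co,6),'margin',m.round(2).min(),m.argmin())
E
```

```text
[ 0.233  0.519  0.409  0.056  0.08   0.141  0.332 -0.   ]
flip 0 pitch 60
A [-0.03  0.24 -0.75  0.06  0.06  3.04] 0.0 margin 0.1 5
rockL [ 0.2  -0.14 -0.62  0.56 -0.45  3.01] 0.0 margin 0.13 5
rockR [-0.42 -0.1  -0.56  0.79  0.61  2.86] 0.0 margin 0.28 5
rk2L [-0.08 -0.33 -0.77  0.51 -0.29  2.75] 0.0 margin 0.26 2
rk2R [-0.71 -0.07 -0.51  1.02  0.67  2.5 ] 0.0 margin 0.52 2
greyL [-0.94  0.07 -0.91  0.28  0.43  2.23] 0.0 margin 0.12 2
greenL [ 0.57  0.1  -0.9   0.09 -0.2   3.54] 0.00867 margin -0.4 5
greenR [ 0.42  0.02 -1.    0.07 -0.21  3.51] 0.0 margin -0.37 5
flip 0 pitch 68
A [-0.02  0.29 -0.59  0.32  0.04  3.04] 0.0 margin 0.1 5
rockL [ 0.21 -0.04 -0.46  0.77 -0.47  3.08] 0.0 margin 0.06 5
rockR [-0.39  0.01 -0.4   0.99  0.56  2.81] 0.0 margin 0.33 5
rk2L [-0.04 -0.22 -0.63  0.69 -0.36  2.84] 0.0 margin 0.3 5
rk2R [-0.66  0.02 -0.38  1.17  0.59  2.49] 0.0 margin 0.65 2
greyL [-0.86  0.1  -0.8   0.42  0.3   2.29] 0.0 margin 0.23 2
greenL [ 0.53  0.14 -0.77  0.32 -0.12  3.54] 0.006925 margin -0.4 5
greenR [ 0.38  0.05 -0.87  0.29 -0.14  3.49] 0.0 margin -0.35 5
flip 0 pitch 75
A 
[... 1317 characters left out ...]
.65 2
greyL [-0.86  0.1  -0.8   0.42  0.3  -0.86] 0.0 margin 0.23 2
greenL [ 0.58  0.16 -0.74  0.35 -0.21  0.55] 0.0 margin 0.29 2
greenR [ 0.38  0.05 -0.87  0.29 -0.14  0.35] 0.0 margin 0.16 2
flip 1 pitch 75
A [-0.01  0.35 -0.44  0.52  0.03 -0.1 ] 0.0 margin 0.59 2
rockL [ 0.21  0.06 -0.32  0.95 -0.47  0.01] 0.0 margin 0.71 2
rockR [-0.36  0.1  -0.27  1.14  0.52 -0.37] 0.0 margin 0.76 2
rk2L [-0.01 -0.11 -0.5   0.85 -0.41 -0.23] 0.0 margin 0.53 2
rk2R [-0.61  0.11 -0.26  1.28  0.51 -0.66] 0.0 margin 0.77 2
greyL [-0.79  0.14 -0.7   0.55  0.19 -0.81] 0.0 margin 0.33 2
greenL [ 0.54  0.21 -0.63  0.51 -0.13  0.52] 0.0 margin 0.4 2
greenR [ 0.34  0.11 -0.75  0.46 -0.09  0.33] 0.0 margin 0.28 2
```

```bash
python3 - <<'E'
import kin; from kin import *
p=json.load(open('kp.json'))
A=np.array([.643,.080,0]);y=np.radians(5.5);cx=np.array([np.cos(y),np.sin(y),0])
s=get_state();r0=Rq(s['orientation'])
rf=Rt(5.5,65)*R.from_euler('x',np.pi)
g=A-.022*cx+[0,0,.032]; pre=g-rf.as_matrix()[:,0]*.10-cx*.05
rm=Rt(4,55)*R.from_euler('x',-np.radians(85))
wps=[([.40,-.325,.17],r0,4),([.44,-.16,.24],rm,11),(pre,rf,15)]
print(g,pre)
j=s['joint_pos']
for q,rr,n in wps:
    j,c,m=ik(p,np.array(q)+rr.as_matrix()[:,0]*hold_point_z,rr,j); print(j.round(2),round(c,5),m.min().round(2))
plan(wps)
E
```

```text
[0.62110128 0.07789139 0.032     ] [0.52926421 0.06904849 0.12263078]
[-1.29 -0.02 -0.73  0.62  0.76  1.91] 0.0 0.3
[-0.84 -0.3  -0.69  0.78  0.47  0.84] 0.0 0.34
[-0.06 -0.03 -0.72  0.45  0.07 -0.14] 0.0 0.31
[[[0.0, 0.0, 0.0], [-2.3, -0.1, -1.7]], [[0.0, 0.0, 0.0], [-2.2, 0.0, -1.8]], [[0.0, 0.0, 0.0], [-2.3, -0.1, -1.7]], [[0.0, 0.0, 0.0], [-2.2, 0.0, -1.8]], [[-7.8, -0.6, -0.8], [-0.2, -1.5, -0.7]], [[-7.9, -0.7, -0.8], [-0.1, -1.4, -0.9]], [[-7.8, -0.6, -0.8], [-0.2, -1.2, -1.1]], [[-7.9, -0.7, -0.8], [-0.1, -1.1, -1.3]], [[-7.8, -0.6, -0.7], [-0.2, -0.9, -1.3]], [[-7.9, -0.7, -0.8], [-0.1, -0.7, -1.5]]]
[[[-7.8, -0.6, -0.8], [-0.2, -0.5, -1.6]], [[-7.9, -0.7, -0.8], [-0.1, -0.3, -1.6]], [[-7.8, -0.6, -0.8], [-0.2, -0.1, -1.7]], [[-7.9, -0.7, -0.8], [-0.2, 0.2, -1.6]], [[-7.8, -0.6, -0.8], [-0.3, 0.3, -1.6]], [[-6.4, 0.5, -0.5], [1.0, 0.0, -1.5]], [[-6.4, 0.6, -0.5], [1.1, 0.1, -1.5]], [[-6.4, 0.5, -0.5], [1.1, 0.3, -1.4]], [[-6.4, 0.6, -0.6], [1.0, 0.5, -1.4]], [[-6.4, 0.5, -0.5], [1.1, 0.7, -1.3]]]
[[[-6.4, 0.6, -0.5], [1.1, 0.8, -1.2]], [[-6.4, 0.5, -0.5], [1.1, 0.9, -1.1]], [[-6.4, 0.6, -0.5], [1.1, 1.1, -1.0]], [[-6.4, 0.5, -0.5], [1.1, 1.2, -0.8]], [[-6.4, 0.6, -0.5], [1.1, 1.2, -0.7]], [[-6.4, 0.5, -0.6], [1.1, 1.4, -0.6]], [[-6.4, 0.6, -0.5], [1.0, 1.4, -0.3]], [[-6.4, 0.5, -0.5], [1.1, 1.5, -0.2]], [[-6.4, 0.5, -0.5], [1.1, 1.5, -0.1]], [[-6.4, 0.6, -0.5], [1.0, 1.4, 0.2]]]
end tcp [0.5373 0.0694 0.1058]
```

>>> {"api": "step_arm", "payload": {"targets": [[[0, 0, 0], [-2.3, 0, -1.7], 7.1], [[0, 0, 0], [-2.2, 0, -1.8], 7.1], [[0, 0, 0], [-2.3, 0, -1.7], 7.1], [[0, 0, 0], [-2.2, 0, -1.8], 7.1], [[-7.8, -0.6, -0.8], [-0.2, -1.5, -0.7], 8.5], [[-7.9, -0.7, -0.8], [-0.1, -1.4, -0.9], 8.5], [[-7.8, -0.6, -0.8], [-0.2, -1.2, -1.1], 8.5], [[-7.9, -0.7, -0.8], [-0.1, -1.1, -1.3], 8.5], [[-7.8, -0.6, -0.7], [-0.2, -0.9, -1.3], 8.5], [[-7.9, -0.7, -0.8], [-0.1, -0.7, -1.5], 8.5]]}}

```text
clock: 18.3
tcp_pos: [0.4344, -0.2357, 0.1925]
orientation: [0.363, 0.829, 0.205, -0.374]
wrist_force: [0.7, 0.3, 0.3]
finger_gap: 0.085
```

>>> {"api": "step_arm", "payload": {"targets": [[[-7.8, -0.6, -0.8], [-0.2, -0.5, -1.6], 8.5], [[-7.9, -0.7, -0.8], [-0.1, -0.3, -1.6], 8.5], [[-7.8, -0.6, -0.8], [-0.2, -0.1, -1.7], 8.5], [[-7.9, -0.7, -0.8], [-0.2, 0.2, -1.6], 8.5], [[-7.8, -0.6, -0.8], [-0.3, 0.3, -1.6], 8.5], [[-6.4, 0.5, -0.5], [1.0, 0, -1.5], 8.5], [[-6.4, 0.6, -0.5], [1.1, 0.1, -1.5], 8.5], [[-6.4, 0.5, -0.5], [1.1, 0.3, -1.4], 8.5], [[-6.4, 0.6, -0.6], [1.0, 0.5, -1.4], 8.5], [[-6.4, 0.5, -0.5], [1.1, 0.7, -1.3], 8.5]]}}

```text
clock: 19.3
tcp_pos: [0.4795, -0.0833, 0.1839]
orientation: [0.749, 0.448, 0.439, -0.212]
wrist_force: [0.5, 0.4, 0.5]
finger_gap: 0.0853
```

>>> {"api": "step_arm", "payload": {"targets": [[[-6.4, 0.6, -0.5], [1.1, 0.8, -1.2], 8.5], [[-6.4, 0.5, -0.5], [1.1, 0.9, -1.1], 8.5], [[-6.4, 0.6, -0.5], [1.1, 1.1, -1.0], 8.5], [[-6.4, 0.5, -0.5], [1.1, 1.2, -0.8], 8.5], [[-6.4, 0.6, -0.5], [1.1, 1.2, -0.7], 8.5], [[-6.4, 0.5, -0.6], [1.1, 1.4, -0.6], 8.5], [[-6.4, 0.6, -0.5], [1.0, 1.4, -0.3], 8.5], [[-6.4, 0.5, -0.5], [1.1, 1.5, -0.2], 8.5], [[-6.4, 0.5, -0.5], [1.1, 1.5, -0.1], 8.5], [[-6.4, 0.6, -0.5], [1.0, 1.4, 0.2], 8.5]]}}

```text
clock: 20.3
tcp_pos: [0.5373, 0.0694, 0.1044]
orientation: [0.842, -0.027, 0.537, 0.043]
wrist_force: [0.4, -0.2, -0.2]
finger_gap: 0.085
```

```bash
sed -i "s/T=cam('wrist')$/T=cam('wrist')\nfrom kin import log; log()/" w.py; python3 w.py w6; python3 ws.py 4; python3 - <<'E'
from h import *
t=read_camera('top')[:,:,::-1].copy();cv2.imwrite('pics/top2.png',t);K,T=cam('top')
overlay(t,[],K,T,(200,100,480,250),2.8,'pics/top2o.png')
E
```

```text
t 20.3 tcp [0.5373 0.0694 0.1044] grasp [0.5294 0.0686 0.1213] yaw -174.22 pitch 65.06 F [ 0.39 -0.15 -0.16] gap 0.085 j [-0.06 -0.03 -0.72  0.45  0.07 -0.15]
t 20.55 tcp [0.5371 0.0684 0.105 ] grasp [0.5292 0.0676 0.122 ] yaw -174.54 pitch 65.05 F [0.39 0.49 0.01] gap 0.0848 j [-0.07 -0.03 -0.72  0.45  0.07 -0.14]
F mean [ 0.41 -0.2  -0.1 ] sd [0.31 0.48 0.3 ] T [-0.028  0.357  0.022] sd [0.013 0.033 0.013] roll -0.2
```

View pics/w6o.png

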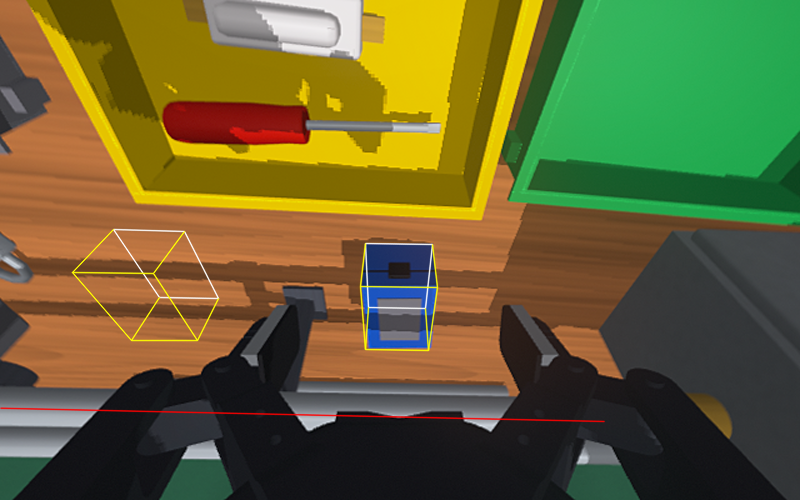

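View pics/top2o.png

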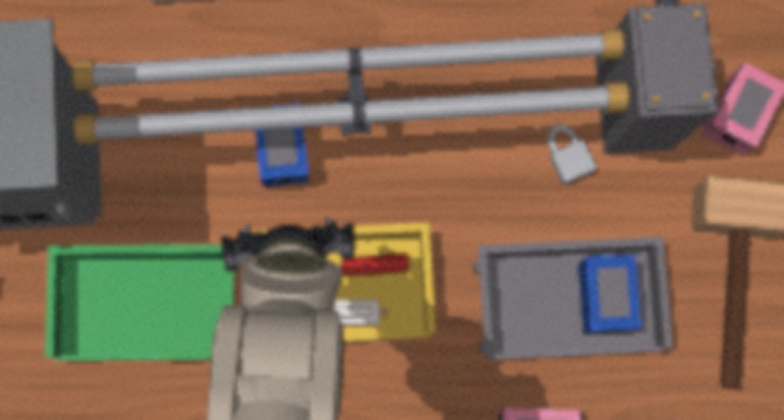

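```bash
python3 - <<'E'
import kin; from fit import *; from kin import ik
import json
p=json.load(open('kp.json'))
K,T=cam('wrist'); im=cv2.imread('pics/w6.png')
q,c=fit(im,K,T,[.644,.080,.085],(270,185,90,105)); print(q,np.degrees(q[2]),c)
y=np.radians(5.3);cx=np.array([np.cos(y),np.sin(y),0]);A=np.array([.6435,.0798,0])
rf=Rt(5.3,65)*R.from_euler('x',np.pi)
g=A-.022*cx+[0,0,.032]; print(g)
plan([(g-rf.as_matrix()[:,0]*.05-cx*.02,rf,5),(g-rf.as_matrix()[:,0]*.03,rf,3),(g,rf,4)])
E
```

```text
[0.64497092 0.07814675 0.09704332] 5.560172746587958 0.015668117172574825
[0.62159406 0.07776785 0.032     ]
[[[0.0, 0.0, 0.0], [1.3, 0.0, 0.6]], [[0.0, 0.0, -0.1], [1.2, 0.1, 0.5]], [[0.0, 0.0, 0.0], [1.3, 0.0, 0.6]], [[0.1, 0.0, -0.1], [1.2, 0.0, 0.5]], [[0.0, 0.0, 0.0], [1.3, 0.1, 0.6]], [[0.0, 0.0, 0.0], [0.9, 0.0, 0.6]], [[0.0, 0.0, 0.0], [1.0, 0.0, 0.6]], [[0.0, 0.0, 0.0], [0.9, 0.0, 0.6]], [[0.0, 0.0, 0.0], [0.7, 0.0, 0.0]], [[0.0, 0.0, 0.0], [0.8, 0.0, 0.0]]]
[[[0.0, 0.0, 0.0], [0.7, 0.0, 0.0]], [[0.0, 0.0, 0.0], [0.8, 0.0, 0.0]]]
end tcp [0.6294 0.0787 0.015 ]
```

>>> {"api": "step_arm", "payload": {"targets": [[[0, 0, 0], [1.3, 0, 0.6], 8.5], [[0, 0, 0], [1.2, 0.1, 0.5], 8.5], [[0, 0, 0], [1.3, 0, 0.6], 8.5], [[0, 0, 0], [1.2, 0, 0.5], 8.5], [[0, 0, 0], [1.3, 0.1, 0.6], 8.5], [[0, 0, 0], [0.9, 0, 0.6], 8.5], [[0, 0, 0], [1.0, 0, 0.6], 8.5], [[0, 0, 0], [0.9, 0, 0.6], 8.5], [[0, 0, 0], [0.7, 0, 0], 8.5], [[0, 0, 0], [0.8, 0, 0], 8.5]]}}

```text
clock: 21.6
tcp_pos: [0.6236, 0.0789, 0.0281]
orientation: [0.842, -0.025, 0.537, 0.041]
wrist_force: [-0.2, 0.3, 0.0]
finger_gap: 0.0851
```

```bash
python3 w.py w7
```

```text
t 21.6 tcp [0.6236 0.0789 0.0281] grasp [0.6157 0.0781 0.0451] yaw -174.46 pitch 65.02 F [-0.17  0.25  0.05] gap 0.0851 j [-0.03  0.23 -0.65  0.26  0.06 -0.12]
```

View pics/w7o.png

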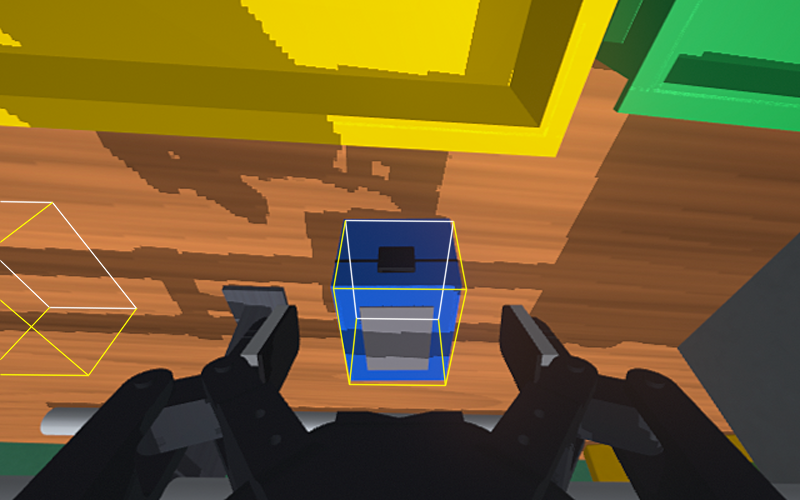

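>>> {"api": "step_arm", "payload": {"targets": [[[0, 0, 0], [0.7, 0, 0], 8.5], [[0, 0, 0], [0.7, 0, 0], 8.5], [[0, 0, 0], [0, 0, 0], 7.5], [[0, 0, 0], [0, 0, 0], 7.0], [[0, 0, 0], [0, 0, 0], 6.5], [[0, 0, 0], [0, 0, 0], 6.0], [[0, 0, 0], [0, 0, 0], 5.5], [[0, 0, 0], [0, 0, 0], 4.5], [[0, 0, 0], [0, 0, 0], 4.5], [[0, 0, 0], [0, 0, 0], 4.5]], "force": 60}}

```text
clock: 22.65
tcp_pos: [0.6296, 0.0793, 0.0172]
orientation: [0.843, -0.025, 0.536, 0.041]
wrist_force: [-4.9, -0.8, 8.0]
finger_gap: 0.0558
```

```bash
python3 w.py w8; python3 - <<'E'
import kin; from kin import *
p=json.load(open('kp.json'))
s=get_state();r0=Rq(s['orientation']);cx=np.array([np.cos(.095),np.sin(.095),0])
g=s['tcp_pos']-r0.as_matrix()[:,0]*hold_point_z
up=np.array([.54,.06,.24])
f=lambda a:R.from_rotvec(cx*np.radians(a))*r0
for a in (0,-28,28):
    print(ik(p,up+f(a).as_matrix()[:,0]*hold_point_z,f(a))[0:3:2])
plan([(g+[0,0,.016],r0,4),(g+[0,0,.024]-cx*.07,r0,6),(up,r0,10),(up,f(-28),5),(up,f(0),5)])
E
```

```text
t 22.65 tcp [0.6296 0.0793 0.0172] grasp [0.6217 0.0785 0.0342] yaw -174.47 pitch 64.93 F [-4.91 -0.84  8.04] gap 0.0558 j [-0.03  0.26 -0.65  0.23  0.05 -0.11]
(array([-0.08189152, -0.11154917, -0.48358535,  0.76740411,  0.07651028,
       -0.16128372]), array([2.67810848, 0.74845083, 0.54641465, 1.57259589, 1.42348972,
       2.97871628]))
(array([ 0.24088483, -0.04285535, -0.50317661,  0.69024368, -0.50141606,
       -0.07515823]), array([2.51911517, 0.81714465, 0.52682339, 1.64975632, 0.96858394,
       3.06484177]))
(array([-0.38866958, -0.00545521, -0.44569986,  0.91286577,  0.61261609,
       -0.30492877]), array([2.37133042, 0.85454479, 0.58430014, 1.42713423, 0.88738391,
       2.83507123]))
[[[0.0, 0.0, 0.0], [-0.4, 0.0, 0.2]], [[0.0, 0.0, 0.0], [-0.3, 0.0, 0.1]], [[0.0, 0.0, 0.0], [-0.4, 0.0, 0.2]], [[0.0, 0.0, 0.0], [-0.3, 0.0, 0.2]], [[0.0, 0.0, 0.0], [-0.6, 0.0, -1.0]], [[0.0, 0.0, 0.0], [-0.6, 0.0, -1.0]], [[0.0, 0.0, 0.0], [-0.7, 0.0, -1.0]], [[0.0, 0.0, 0.0], [-0.6, 0.0, -1.0]], [[0.0, 0.0, 0.0], [-0.6, 0.0, -1.0]], [[0.0, 0.0, 0.0], [-0.6, 0.0, -1.0]]]
[[[0.0, 0.0, 0.0], [-1.7, -0.1, 0.6]], [[0.0, 0.0, 0.0], [-1.7, -0.1, 0.7]], [[0.0, 0.0, 0.0], [-1.7, -0.1, 0.6]], [[0.0, 0.0, 0.0], [-1.7, -0.1, 0.7]], [[0.0, 0.0, 0.0], [-1.7, -0.1, 0.6]], [[0.0, 0.0, 0.0], [-1.7, -0.1, 0.7]], [[0.0, 0.0, 0.0], [-1.7, -0.1, 0.6]], [[0.0, 0.0, 0.0], [-1.7, -0.1, 0.7]], [[0.0, 0.0, 0.0], [-1.8, -0.1, 0.6]], [[0.0, 0.0, 0.0], [-1.7, -0.1, 0.7]]]
[[[-2.4, 0.0, -5.1], [0.0, -0.2, 0.0]], [[-2.3, 0.0, -5.0], [0.0, -0.1, 0.0]], [[-2.4, 0.0, -5.1], [0.0, -0.2, 0.0]], [[-2.4, 0.0, -5.1], [0.0, -0.2, 0.0]], [[-2.4, 0.0, -5.1], [0.0, -0.1, 0.0]], [[2.4, 0.0, 5.1], [0.0, 0.2, 0.0]], [[2.4, 0.0, 5.1], [-0.1, 0.1, 0.0]], [[2.3, 0.0, 5.0], [0.0, 0.2, 0.0]], [[2.4, 0.0, 5.1], [0.0, 0.1, 0.0]], [[2.4, 0.0, 5.1], [0.1, 0.2, 0.0]]]
end tcp [0.5477 0.0611 0.2225]
```

View pics/w8.png

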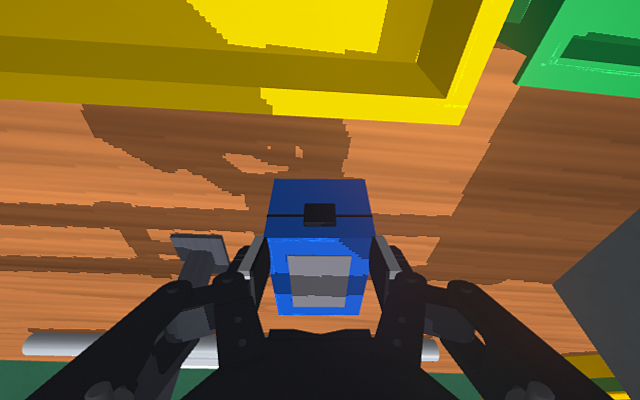

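>>> {"api": "step_arm", "payload": {"targets": [[[0, 0, 0], [-0.4, 0, 0.2], 4.5], [[0, 0, 0], [-0.3, 0, 0.1], 4.5], [[0, 0, 0], [-0.4, 0, 0.2], 4.5], [[0, 0, 0], [-0.3, 0, 0.2], 4.5], [[0, 0, 0], [-0.6, 0, -1.0], 4.5], [[0, 0, 0], [-0.6, 0, -1.0], 4.5], [[0, 0, 0], [-0.7, 0, -1.0], 4.5], [[0, 0, 0], [-0.6, 0, -1.0], 4.5], [[0, 0, 0], [-0.6, 0, -1.0], 4.5], [[0, 0, 0], [-0.6, 0, -1.0], 4.5]]}}

```text
clock: 23.7
tcp_pos: [0.5593, 0.0727, 0.0403]
orientation: [0.843, -0.025, 0.536, 0.041]
wrist_force: [1.8, 1.3, -2.9]
finger_gap: 0.0542
```

```bash
python3 w.py w9
```

```text
t 23.7 tcp [0.5593 0.0727 0.0403] grasp [0.5514 0.0719 0.0572] yaw -174.46 pitch 64.95 F [ 1.84  1.26 -2.94] gap 0.0542 j [-0.05  0.1  -0.78  0.26  0.06 -0.13]
```

View pics/w9.png

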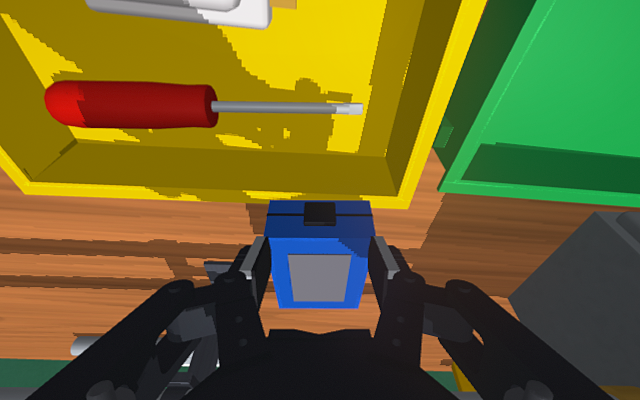

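>>> {"api": "step_arm", "payload": {"targets": [[[0, 0, 0], [-0.9, 0, 0.4], 4.5], [[0, 0, 0], [-0.9, 0, 0.4], 4.5], [[0, 0, 0], [-0.9, 0, 0.4], 4.5], [[0, 0, 0], [-0.9, 0, 0.4], 4.5], [[0, 0, 0], [-1.8, 0, 0.8], 4.5], [[0, 0, 0], [-1.8, 0, 0.8], 4.5], [[0, 0, 0], [-1.8, 0, 0.8], 4.5], [[0, 0, 0], [-1.8, 0, 0.8], 4.5], [[0, 0, 0], [-1.8, 0, 0.8], 4.5], [[0, 0, 0], [-1.8, 0, 0.8], 4.5]], "force": 80}}

```text
clock: 24.75
tcp_pos: [0.5569, 0.0722, 0.1987]
orientation: [0.842, -0.025, 0.537, 0.041]
wrist_force: [-0.1, -0.7, -1.7]
finger_gap: 0.0515
```

```bash
python3 w.py w10; python3 - <<'E'
from h import *
for c in('top','side'):
    t=read_camera(c)[:,:,::-1].copy();cv2.imwrite(f'pics/{c}3.png',t);K,T=cam(c)
    overlay(t,[],K,T,(200,100,480,250) if c=='top' else (180,60,440,260),2.8,f'pics/{c}3o.png')
E
python3 ws.py 4
```

```text
t 24.75 tcp [0.5569 0.0722 0.1987] grasp [0.549  0.0714 0.2157] yaw -174.45 pitch 65.02 F [-0.11 -0.72 -1.72] gap 0.0515 j [-0.05 -0.08 -0.51  0.7   0.06 -0.14]
t 25.1 tcp [0.5559 0.0722 0.1955] grasp [0.5481 0.0714 0.2125] yaw -174.46 pitch 65.19 F [ 0.35  0.52 -2.54] gap 0.0517 j [-0.05 -0.07 -0.52  0.7   0.06 -0.13]
F mean [-0.04  0.24 -2.71] sd [0.28 0.78 0.53] T [-0.051  0.67   0.019] sd [0.005 0.023 0.008] roll -0.1
```

View pics/w10.png

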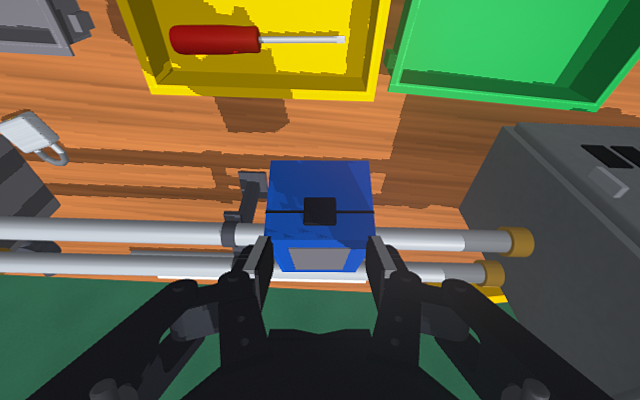

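View pics/top3o.png

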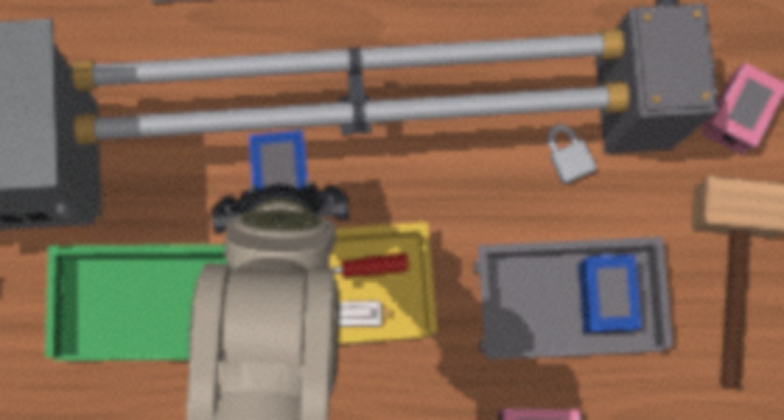

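View pics/side3o.png

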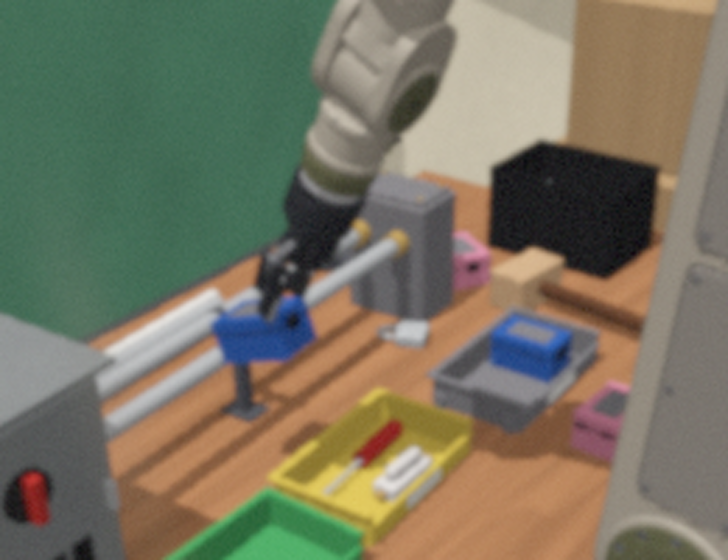

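```bash
cat > fit6.py <<'E'
from kin import *
from scipy.optimize import minimize
V=np.array([[a*.045,b*.03,c] for a in(-1,1) for b in(-1,1) for c in (0,.05)])
def fit6(im,K,T,x0,roi):
    """x0: cx,cy,cz(base centre), yaw, pitch(nose up +) rad"""
    hsv=cv2.cvtColor(im,cv2.COLOR_BGR2HSV)
    m=((hsv[...,0]>100)&(hsv[...,0]<130)&(hsv[...,1]>110)).astype(np.uint8)
    x,y,w,h=roi; mm=np.zeros_like(m); mm[y:y+h,x:x+w]=m[y:y+h,x:x+w]
    n,l,s,_=cv2.connectedComponentsWithStats(mm); mm=(l==1+np.argmax(s[1:,4])).astype(np.uint8)
    c=max(cv2.findContours(mm,0,2)[0],key=cv2.contourArea)
    M=np.zeros_like(m); cv2.fillConvexPoly(M,cv2.convexHull(c),1); f=4
    Mf=cv2.resize(M[y:y+h,x:x+w],None,fx=f,fy=f,interpolation=0)
    P=lambda q:(R.from_euler('z',q[3])*R.from_euler('y',q[4])).apply(V)+q[:3]
    def cost(q):
        u=(proj(P(q),K,T)+.5-[x,y])*f; H=np.zeros_like(Mf)
        cv2.fillConvexPoly(H,cv2.convexHull(np.round(u*16).astype(np.int32)),1,shift=4)
        return float((H!=Mf).sum())/Mf.sum()
    S=[np.array(x0)]+[np.array(x0)+d for d in np.diag([.008,.008,.008,.06,.15])]
    r=minimize(cost,x0,method='Nelder-Mead',options=dict(initial_simplex=np.array(S),maxiter=600)); return r.x,r.fun,P(r.x)
E
python3 - <<'E'
from fit6 import *
# state at w10 : tcp .5569,.0722,.1987; use current instead with last ws pic
import glob
s=get_state();K,T=cam('wrist');im=read_camera('wrist')[:,:,::-1].copy();cv2.imwrite('pics/w11.png',im)
best=None
for ph in (0,.3,.6,.9):
  q,c,P=fit6(im,K,T,[.575,.073,.175,.095,ph],(255,150,135,130)); print(q.round(3),np.degrees(q[4]).round(1),round(c,4))
  if best is None or c<best[1]: best=(q,c,P)
P=best[2]
idx=[0,1,3,2,4,5,7,6]
u=proj(P,K,T)*1.25
o=cv2.resize(im,None,fx=1.25,fy=1.25)
for a in range(8):
  for b in range(a):
    if bin(a^b).count('1')==1: cv2.line(o,tuple(map(int,u[a])),tuple(map(int,u[b])),(0,255,255),1)
cv2.imwrite('pics/w11o.png',o);st()
E
```

```text
[0.557 0.071 0.109 0.554 0.781] 44.8 0.3447
[0.526 0.071 0.138 0.091 0.791] 45.3 0.2441
[ 0.626  0.086  0.215 -0.139  0.814] 46.6 1.0
[0.609 0.085 0.205 0.031 0.567] 32.5 1.0
t 25.15 tcp [0.556  0.0722 0.1955] grasp [0.5482 0.0714 0.2125] yaw -174.46 pitch 65.19 F [-0.69 -0.32 -2.34] gap 0.0519 j [-0.05 -0.07 -0.52  0.7   0.06 -0.13]
```

View pics/w11o.png

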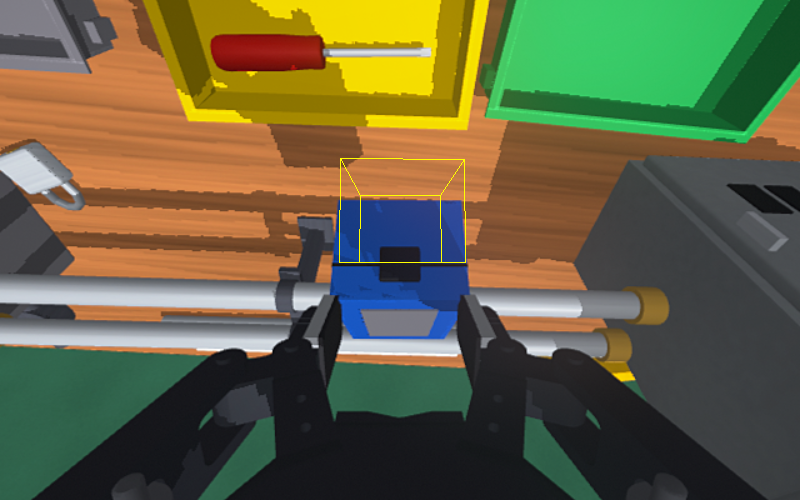

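```bash
python3 - <<'E'
from h import *
im=cv2.imread('pics/w11.png'); cv2.imwrite('pics/w11c.png',cv2.resize(im[150:285,250:390],None,fx=5,fy=4.4,interpolation=2))
E
```

```text
(no output)
```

View pics/w11c.png

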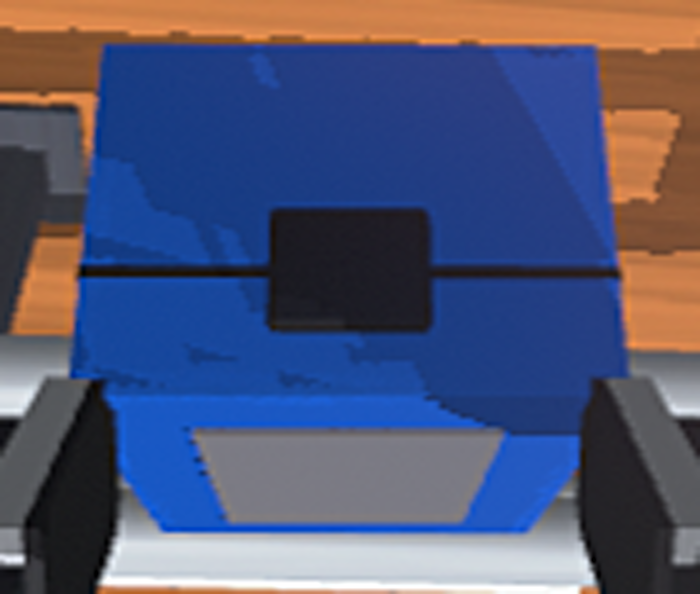

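```bash
python3 - <<'E'
from h import *
K,T=cam('wrist')
pts=np.array([[103,43],[598,43],[70,393],[630,393],[163,532],[527,532]],float)/[5,4.4]+[250,150]-.4
O=np.array([[-.045,-.03,0],[-.045,.03,0],[-.045,-.03,.05],[-.045,.03,.05],[.045,-.03,.05],[.045,.03,.05]])
ok,rv,tv=cv2.solvePnP(O,pts,K,None,flags=cv2.SOLVEPNP_ITERATIVE)
err=cv2.projectPoints(O,rv,tv,K,None)[0][:,0]-pts
Rw=T[:3,:3]@cv2.Rodrigues(rv)[0]; tw=T[:3,:3]@tv[:,0]+T[:3,3]
print(err.round(1).tolist());print('base',tw.round(4)); print(Rw.round(3)); print('pitch deg',np.degrees(np.arcsin(-Rw[2,0])))
s=get_state();g=s['tcp_pos']-Rq(s['orientation']).as_matrix()[:,0]*hold_point_z
print('grasp in case',(Rw.T@(g-tw)).round(4),'tcp in case',(Rw.T@(s['tcp_pos']-tw)).round(4))
print('lowest z',(tw+O@Rw.T).round(3)[:,2], (tw+Rw@[.045,0,0]).round(3))
E
```

```text
[[0.2, -0.1], [-0.5, 0.2], [-0.3, -0.1], [0.5, 0.1], [0.1, -0.1], [-0.0, -0.0]]
base [0.5516 0.0717 0.1635]
[[ 0.918 -0.088  0.386]
 [ 0.081  0.996  0.035]
 [-0.388 -0.001  0.922]]
pitch deg 22.80709364185246
grasp in case [-0.0222 -0.0001  0.0438] tcp in case [-0.0084  0.      0.0312]
lowest z [0.181 0.181 0.227 0.227 0.192 0.192] [0.593 0.075 0.146]
```

```bash
python3 - <<'E'
import kin; from kin import *
p=json.load(open('kp.json'))
X=R.from_euler('x',np.pi); y=np.radians(5.5);cx=np.array([np.cos(y),np.sin(y),0])
C=np.array([.585,-.135,0]); g=C-.022*cx
j=get_state()['joint_pos']
for pit in (42.4,46,50):
  for z in (.12,.044):
    r=Rt(5.5,pit)*X; a=ik(p,g+[0,0,z]+r.as_matrix()[:,0]*hold_point_z,r,j); print(pit,z,a[0].round(2),a[2].min().round(2))
r=Rt(5.5,44)*X
a,b=plan([([.54,-.03,.215],Rt(5.5,55)*X,7),(g+[0,0,.13],r,8),(g+[0,0,.055],r,5)])
E
```

```text
42.4 0.12 [-0.66  0.   -0.98 -0.08  0.53 -0.57] 0.05
42.4 0.044 [-0.66  0.2  -1.08 -0.38  0.53 -0.57] -0.05
46 0.12 [-0.64 -0.   -0.92  0.03  0.48 -0.58] 0.11
46 0.044 [-0.64  0.17 -1.02 -0.25  0.48 -0.58] 0.01
50 0.12 [-0.61  0.   -0.86  0.15  0.43 -0.58] 0.17
50 0.044 [-0.61  0.16 -0.96 -0.11  0.43 -0.58] 0.07
[[[0.0, -1.5, 0.0], [-0.1, -1.4, -0.2]], [[0.0, -1.4, 0.0], [-0.2, -1.5, -0.1]], [[0.0, -1.5, -0.1], [-0.2, -1.4, -0.2]], [[0.0, -1.4, 0.0], [-0.1, -1.4, -0.2]], [[0.0, -1.5, 0.0], [-0.2, -1.5, -0.1]], [[0.0, -1.4, 0.0], [-0.1, -1.4, -0.2]], [[0.0, -1.5, 0.0], [-0.2, -1.4, -0.1]], [[0.0, -1.4, 0.0], [1.0, -1.4, -0.4]], [[0.0, -1.3, 0.0], [0.9, -1.3, -0.5]], [[0.0, -1.4, 0.0], [0.9, -1.4, -0.5]]]
[[[0.0, -1.4, 0.0], [1.0, -1.4, -0.5]], [[0.0, -1.4, 0.0], [0.9, -1.3, -0.5]], [[0.0, -1.3, 0.0], [0.9, -1.4, -0.5]], [[0.0, -1.4, 0.0], [0.8, -1.3, -0.6]], [[0.0, -1.4, 0.0], [0.9, -1.4, -0.6]], [[0.0, 0.0, 0.0], [1.0, 0.0, -1.1]], [[0.0, 0.0, 0.0], [1.1, 0.0, -1.1]], [[0.0, 0.0, 0.0], [1.0, 0.0, -1.0]], [[0.0, 0.0, 0.0], [1.1, 0.0, -1.1]], [[0.0, 0.0, 0.0], [1.0, 0.0, -1.1]]]
end tcp [ 0.5762 -0.1357  0.0421]
```

```bash
python3 - <<'E'
import kin; from kin import *
X=R.from_euler('x',np.pi); y=np.radians(5.5);cx=np.array([np.cos(y),np.sin(y),0])
g=np.array([.585,-.135,0])-.022*cx
r=Rt(5.5,50)*X
plan([([.54,-.03,.215],Rt(5.5,58)*X,7),(g+[0,0,.13],r,8),(g+[0,0,.062],r,5)])
E
```

```text
[[[0.0, -1.0, 0.0], [-0.1, -1.4, -0.2]], [[0.0, -1.1, 0.0], [-0.2, -1.5, -0.2]], [[0.0, -1.0, -0.1], [-0.1, -1.4, -0.1]], [[0.0, -1.0, 0.0], [-0.2, -1.4, -0.2]], [[0.0, -1.0, 0.0], [-0.2, -1.5, -0.2]], [[0.0, -1.1, 0.0], [-0.1, -1.4, -0.2]], [[0.0, -1.0, 0.0], [-0.2, -1.4, -0.1]], [[0.0, -1.0, 0.0], [1.0, -1.4, -0.4]], [[0.0, -1.0, 0.0], [1.0, -1.3, -0.4]], [[0.0, -1.0, 0.0], [0.9, -1.4, -0.4]]]
[[[0.0, -1.0, 0.0], [1.0, -1.4, -0.5]], [[0.0, -1.0, 0.0], [1.0, -1.3, -0.5]], [[0.0, -1.0, 0.0], [0.9, -1.4, -0.4]], [[0.0, -1.0, 0.0], [0.9, -1.3, -0.5]], [[0.0, -1.0, 0.0], [1.0, -1.4, -0.6]], [[0.0, 0.0, 0.0], [1.0, 0.0, -0.9]], [[0.0, 0.0, 0.0], [1.1, 0.0, -0.8]], [[0.0, 0.0, 0.0], [1.0, 0.0, -0.9]], [[0.0, 0.0, 0.0], [1.0, 0.0, -0.9]], [[0.0, 0.0, 0.0], [1.1, 0.0, -0.8]]]
end tcp [ 0.5754 -0.1358  0.0476]
```

>>> {"api": "step_arm", "payload": {"targets": [[[0, -1.0, 0], [-0.1, -1.4, -0.2], 4.5], [[0, -1.1, 0], [-0.2, -1.5, -0.2], 4.5], [[0, -1.0, 0], [-0.1, -1.4, -0.1], 4.5], [[0, -1.0, 0], [-0.2, -1.4, -0.2], 4.5], [[0, -1.0, 0], [-0.2, -1.5, -0.2], 4.5], [[0, -1.1, 0], [-0.1, -1.4, -0.2], 4.5], [[0, -1.0, 0], [-0.2, -1.4, -0.1], 4.5], [[0, -1.0, 0], [1.0, -1.4, -0.4], 4.5], [[0, -1.0, 0], [1.0, -1.3, -0.4], 4.5], [[0, -1.0, 0], [0.9, -1.4, -0.4], 4.5]]}}

```text
clock: 26.15
tcp_pos: [0.56, -0.0694, 0.1687]
orientation: [0.886, -0.021, 0.46, 0.043]
wrist_force: [0.4, -0.4, -2.1]
finger_gap: 0.0512
```

>>> {"api": "step_arm", "payload": {"targets": [[[0, -1.0, 0], [1.0, -1.4, -0.5], 4.5], [[0, -1.0, 0], [1.0, -1.3, -0.5], 4.5], [[0, -1.0, 0], [0.9, -1.4, -0.4], 4.5], [[0, -1.0, 0], [0.9, -1.3, -0.5], 4.5], [[0, -1.0, 0], [1.0, -1.4, -0.6], 4.5], [[0, 0, 0], [1.0, 0, -0.9], 4.5], [[0, 0, 0], [1.1, 0, -0.8], 4.5], [[0, 0, 0], [1.0, 0, -0.9], 4.5], [[0, 0, 0], [1.0, 0, -0.9], 4.5], [[0, 0, 0], [1.1, 0, -0.8], 4.5]]}}

```text
clock: 27.15
tcp_pos: [0.5762, -0.1354, 0.0477]
orientation: [0.906, -0.019, 0.422, 0.044]
wrist_force: [0.1, 0.5, -0.7]
finger_gap: 0.0506
```

```bash
python3 w.py w12; python3 - <<'E'
from h import *
t=read_camera('side')[:,:,::-1].copy();cv2.imwrite('pics/side4.png',t);K,T=cam('side')
overlay(t,[],K,T,(230,100,400,240),4,'pics/side4o.png')
E
```

```text
t 27.15 tcp [ 0.5762 -0.1354  0.0477] grasp [ 0.5642 -0.1366  0.062 ] yaw -174.49 pitch 49.92 F [ 0.15  0.46 -0.72] gap 0.0506 j [-0.61  0.12 -0.93 -0.05  0.43 -0.58]
```

View pics/w12.png

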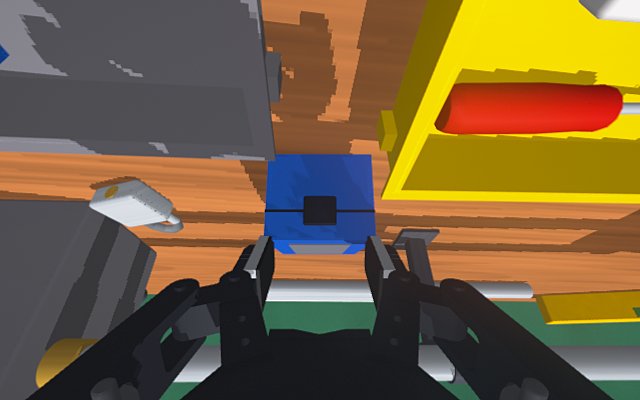

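View pics/side4o.png

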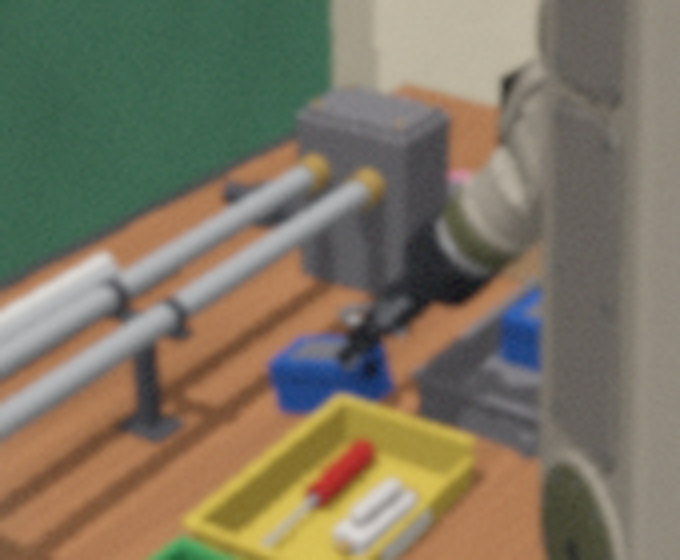

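```bash
python3 - <<'E'
from h import *
im=cv2.imread('pics/w12.png'); cv2.imwrite('pics/w12c.png',cv2.resize(im[145:265,250:390],None,fx=5,fy=5,interpolation=2))
E
```

```text
(no output)
```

View pics/w12c.png

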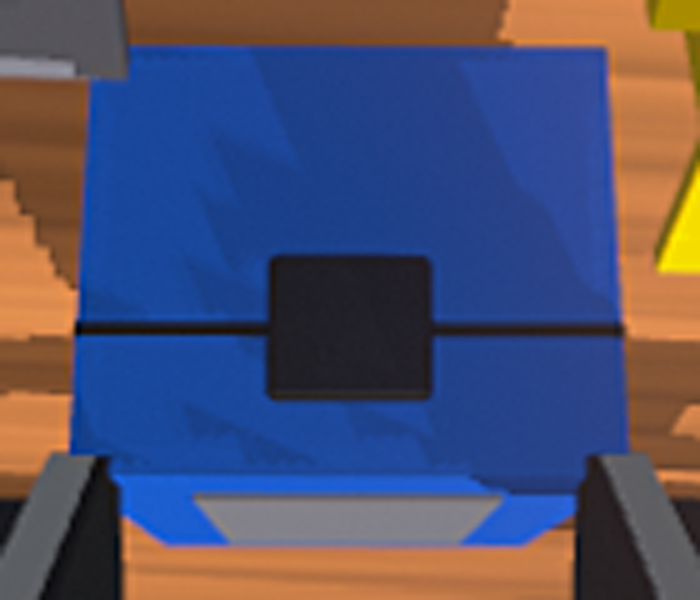

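```bash
python3 - <<'E'
from h import *
K,T=cam('wrist')
pts=np.array([[92,46],[607,46],[70,474],[630,474],[167,546],[524,546]],float)/5+[250,145]-.4
O=np.array([[-.045,-.03,0],[-.045,.03,0],[-.045,-.03,.05],[-.045,.03,.05],[.045,-.03,.05],[.045,.03,.05]])
ok,rv,tv=cv2.solvePnP(O,pts,K,None)
err=cv2.projectPoints(O,rv,tv,K,None)[0][:,0]-pts
Rw=T[:3,:3]@cv2.Rodrigues(rv)[0]; tw=T[:3,:3]@tv[:,0]+T[:3,3]
print(np.abs(err).max());print('base',tw.round(4)); print(Rw.round(3)); print('pitch deg',np.degrees(np.arcsin(-Rw[2,0])))
s=get_state();g=s['tcp_pos']-Rq(s['orientation']).as_matrix()[:,0]*hold_point_z
print('grasp in case',(Rw.T@(g-tw)).round(4))
for x in(-.045,.045): print((tw+Rw@[x,0,0]).round(4))
E
```

```text
0.2807441460496989
base [ 0.5704 -0.135   0.0092]
[[ 0.955 -0.089  0.284]
 [ 0.086  0.996  0.023]
 [-0.285  0.003  0.959]]
pitch deg 16.56213267727427
grasp in case [-0.0217  0.      0.0471]
[ 0.5275 -0.1388  0.022 ]
[ 0.6134 -0.1311 -0.0036]
```

>>> {"api": "step_arm", "payload": {"targets": [[[0, 0, 0], [-0.2, 0, 0.2], 4.5], [[0, 0, 0], [0.3, 0, 0.3], 4.5], [[0, 0, 0], [0.3, 0, 0.3], 4.5], [[0, 0, 0], [0.2, 0, 0.3], 4.5], [[0, 0, 0], [0.2, 0, 0.3], 4.5], [[0, 0, 0], [0.2, 0, -0.2], 4.5], [[0, 0, 0], [0, 0, -0.2], 4.5], [[0, 0, 0], [0, 0, -0.2], 4.5], [[0, 0, 0], [0, 0, 0], 4.5], [[0, 0, 0], [0, 0, 0], 4.5]], "force": 35}}

```text
clock: 28.25
tcp_pos: [0.5892, -0.1344, 0.0465]
orientation: [0.906, -0.019, 0.421, 0.044]
wrist_force: [-0.3, -0.1, -1.9]
finger_gap: 0.0504
```

```bash
python3 w.py w13
```

```text
t 28.25 tcp [ 0.5892 -0.1344  0.0465] grasp [ 0.5772 -0.1356  0.0608] yaw -174.47 pitch 49.85 F [-0.28 -0.1  -1.95] gap 0.0504 j [-0.59  0.14 -0.92 -0.06  0.42 -0.56]
```

View pics/w13.png

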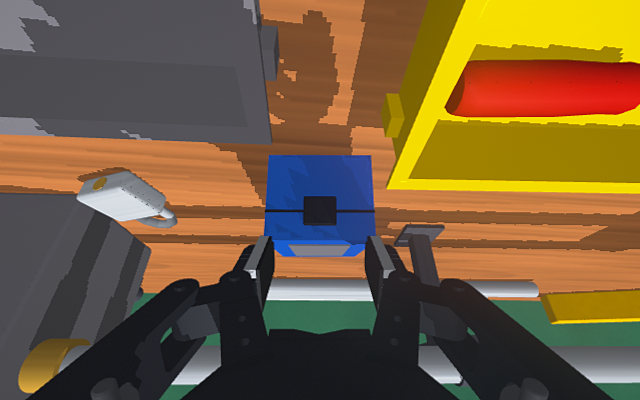

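>>> {"api": "step_arm", "payload": {"targets": [[[0, 0, 0], [0, 0, -0.3], 4.5], [[0, 0, 0], [0, 0, -0.3], 4.5], [[0, 0, 0], [0, 0, -0.3], 4.5], [[0, 0, 0], [0, 0, -0.3], 4.5], [[0, 0, 0], [0, 0, -0.3], 4.5], [[0, 0, 0], [0, 0, -0.2], 4.5], [[0, 0, 0], [0, 0, -0.2], 4.5], [[0, 0, 0], [0, 0, 0], 4.5], [[0, 0, 0], [0, 0, 0], 4.5], [[0, 0, 0], [0, 0, 0], 4.5]], "force": 30}}

```text
clock: 29.3
tcp_pos: [0.5752, -0.1358, 0.0346]
orientation: [0.906, -0.02, 0.421, 0.044]
wrist_force: [-0.1, 0.6, -2.5]
finger_gap: 0.0507
```

```bash
python3 w.py w14;  python3 - <<'E'
from h import *
t=read_camera('side')[:,:,::-1].copy();cv2.imwrite('pics/side5.png',t);K,T=cam('side')
overlay(t,[],K,T,(230,100,400,240),4,'pics/side5o.png')
E
```

```text
t 29.3 tcp [ 0.5752 -0.1358  0.0346] grasp [ 0.5631 -0.137   0.0489] yaw -174.45 pitch 49.82 F [-0.12  0.62 -2.49] gap 0.0507 j [-0.61  0.15 -0.95 -0.1   0.44 -0.58]
```

View pics/w14.png

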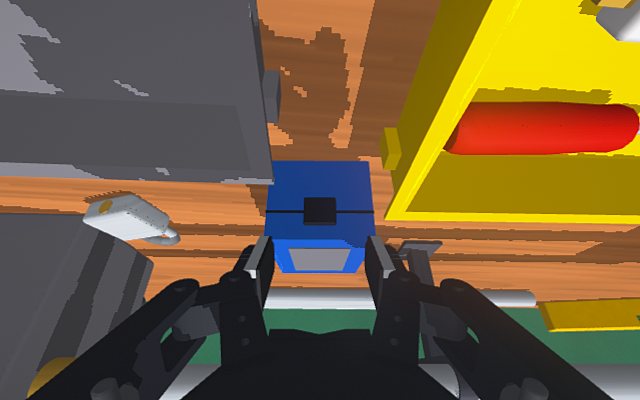

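View pics/side5o.png

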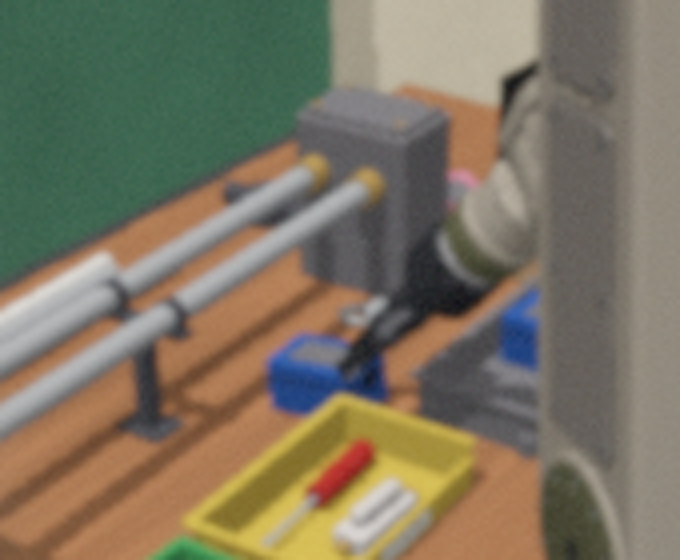

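```bash
python3 - <<'E'
from h import *
K,T=cam('wrist')
pts=np.array([[271,161],[370,161],[265,240],[375,240],[280,273],[361,273]],float)
O=np.array([[-.045,-.03,0],[-.045,.03,0],[-.045,-.03,.05],[-.045,.03,.05],[.045,-.03,.05],[.045,.03,.05]])
ok,rv,tv=cv2.solvePnP(O,pts,K,None)
err=cv2.projectPoints(O,rv,tv,K,None)[0][:,0]-pts
Rw=T[:3,:3]@cv2.Rodrigues(rv)[0]; tw=T[:3,:3]@tv[:,0]+T[:3,3]
print(np.abs(err).max());print('base',tw.round(4)); print('pitch deg',np.degrees(np.arcsin(-Rw[2,0])),'yaw',np.degrees(np.arctan2(Rw[1,0],Rw[0,0])))
s=get_state();g=s['tcp_pos']-Rq(s['orientation']).as_matrix()[:,0]*hold_point_z
print('grasp in case',(Rw.T@(g-tw)).round(4))
for x in(-.045,.045): print((tw+Rw@[x,-.03,0]).round(4))
print('grey corner',ray([[272,183]],.045,K,T),'yellow corner',ray([[387,218]],.045,K,T))
E
```

```text
3.9884862875748013
base [ 0.5798 -0.1344  0.0042]
pitch deg 6.392367270536356 yaw 5.90331499238256
grasp in case [-0.0216 -0.0005  0.0426]
[ 0.5383 -0.1689  0.009 ]
[ 0.6273 -0.1597 -0.001 ]
grey corner [[ 0.51068703 -0.163881    0.045     ]] yellow corner [[ 0.5388439  -0.10114036  0.045     ]]
```

>>> {"api": "step_arm", "payload": {"targets": [[[0, 0, 0], [0.1, 0, -0.3], 4.5], [[0, 0, 0], [0.1, 0, -0.3], 4.5], [[0, 0, 0], [0.1, 0, -0.2], 4.5], [[0, 0, 0], [0, 0, 0], 4.5], [[0, 0, 0], [0, 0, 0], 4.5], [[0, 0, 0], [0, 0, 0], 4.5], [[0, 0, 0], [0, 0, 0], 4.5], [[0, 0, 0], [0, 0, 0], 4.5], [[0, 0, 0], [0, 0, 0], 4.5], [[0, 0, 0], [0, 0, 0], 4.5]], "force": 25}}

```text
clock: 30.4
tcp_pos: [0.571, -0.1362, 0.0271]
orientation: [0.906, -0.02, 0.421, 0.044]
wrist_force: [0.5, 0.3, -2.1]
finger_gap: 0.0512
```

```bash
python3 w.py w15
```

```text
t 30.4 tcp [ 0.571  -0.1362  0.0271] grasp [ 0.559  -0.1374  0.0414] yaw -174.45 pitch 49.82 F [ 0.45  0.34 -2.05] gap 0.0512 j [-0.62  0.16 -0.97 -0.12  0.44 -0.59]
```

View pics/w15.png

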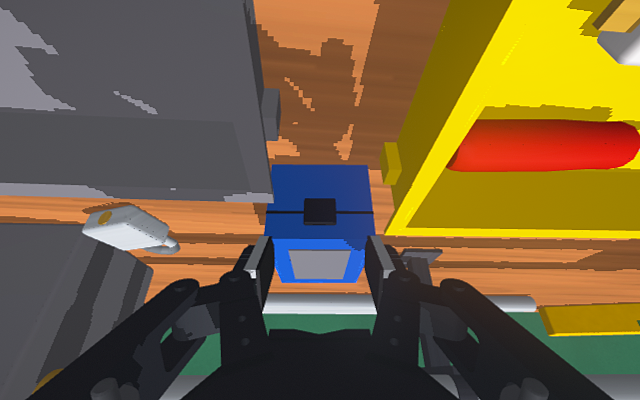

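```bash
python3 - <<'E'
from h import *
im=cv2.imread('pics/w15.png'); cv2.imwrite('pics/w15c.png',cv2.resize(im[155:295,250:390],None,fx=5,fy=4.2,interpolation=2))
K,T=cam('wrist')
pts=np.array([[273,165],[368,165],[265.5,238],[375,238],[279,283],[361,283]],float)
O=np.array([[-.045,-.03,0],[-.045,.03,0],[-.045,-.03,.05],[-.045,.03,.05],[.045,-.03,.05],[.045,.03,.05]])
ok,rv,tv=cv2.solvePnP(O,pts,K,None)
err=cv2.projectPoints(O,rv,tv,K,None)[0][:,0]-pts
Rw=T[:3,:3]@cv2.Rodrigues(rv)[0]; tw=T[:3,:3]@tv[:,0]+T[:3,3]
print(err.round(1).tolist());print('base',tw.round(4)); print('pitch deg',np.degrees(np.arcsin(-Rw[2,0])),'yaw',np.degrees(np.arctan2(Rw[1,0],Rw[0,0])))
s=get_state();g=s['tcp_pos']-Rq(s['orientation']).as_matrix()[:,0]*hold_point_z
print('grasp in case',(Rw.T@(g-tw)).round(4))
for x in(-.045,.045): print((tw+Rw@[x,-.03,0]).round(4))
E
```

```text
[[-0.1, -0.3], [-0.2, -0.2], [-1.2, -0.2], [1.4, 0.1], [4.0, 0.3], [-3.9, 0.5]]
base [ 5.818e-01 -1.344e-01 -5.000e-04]
pitch deg 0.42622713500976533 yaw 5.530945153277288
grasp in case [-0.0233 -0.0005  0.0417]
[ 5.399e-01 -1.686e-01 -3.000e-04]
[ 0.6294 -0.1599 -0.001 ]
```

View pics/w15c.png

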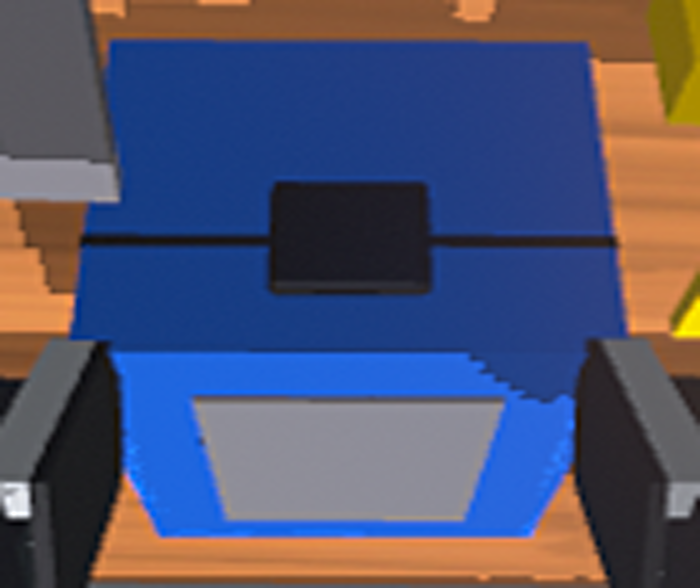

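```bash
python3 - <<'E'
import kin; from kin import *
p=json.load(open('kp.json'))
X=R.from_euler('x',np.pi); y=np.radians(5.5);cx=np.array([np.cos(y),np.sin(y),0])
C=np.array([.5815,-.1344,0]); s=get_state();r0=Rq(s['orientation'])
r=Rt(5.5,75)*X; a=r.as_matrix()[:,0]
g=C-.004*cx+[0,0,.028]
g0=s['tcp_pos']-r0.as_matrix()[:,0]*hold_point_z
print(g,ik(p,g+a*hold_point_z,r)[0].round(2))
plan([(g0-r0.as_matrix()[:,0]*.07,r0,4),(g-a*.08,r,8),(g-a*.02,r,5)])
E
```

```text
[ 0.57751842 -0.13478338  0.028     ] [-0.43  0.31 -0.51  0.53  0.13 -0.52]
[[[0.0, 0.0, 0.0], [-1.8, 0.0, 0.0]], [[0.0, 0.0, 0.0], [-1.7, 0.0, 0.0]], [[0.0, 0.0, 0.0], [-1.7, 0.0, 0.0]], [[0.0, 0.0, 0.0], [-1.8, 0.0, 0.0]], [[0.0, 3.1, 0.0], [0.2, 0.0, 0.4]], [[0.0, 3.2, 0.0], [0.2, 0.0, 0.4]], [[0.0, 3.1, 0.0], [0.2, 0.0, 0.4]], [[0.0, 3.2, -0.1], [0.2, 0.0, 0.5]], [[0.0, 3.1, 0.0], [0.1, 0.1, 0.4]], [[0.0, 3.2, 0.0], [0.1, 0.0, 0.4]]]
[[[0.0, 3.1, 0.0], [0.1, 0.0, 0.5]], [[0.0, 3.2, 0.0], [0.1, 0.0, 0.4]], [[0.0, 0.0, 0.0], [1.2, 0.0, 0.0]], [[0.0, 0.0, 0.0], [1.2, 0.0, 0.0]], [[0.0, 0.0, 0.0], [1.2, 0.0, 0.0]], [[0.0, 0.0, 0.0], [1.2, 0.0, 0.0]], [[0.0, 0.0, 0.0], [1.2, 0.0, 0.0]]]
end tcp [ 0.5769 -0.1347  0.0288]
```

>>> {"api": "step_arm", "payload": {"targets": [[[0, 0, 0], [0, 0, 0], 5.6], [[0, 0, 0], [0, 0, 0], 6.0], [[0, 0, 0], [0, 0, 0], 6.5], [[0, 0, 0], [0, 0, 0], 7.2], [[0, 0, 0], [0, 0, 0], 7.8], [[0, 0, 0], [0, 0, 0], 8.5], [[0, 0, 0], [-1.0, 0, 0], 8.5], [[0, 0, 0], [-2.0, 0, 0], 8.5], [[0, 0, 0], [-2.0, 0, 0], 8.5], [[0, 0, 0], [-2.0, 0, 0], 8.5]]}}

```text
clock: 31.45
tcp_pos: [0.5253, -0.1404, 0.0808]
orientation: [0.906, -0.019, 0.421, 0.044]
wrist_force: [0.3, 0.7, 0.7]
finger_gap: 0.0851
```

```bash
python3 w.py w16; python3 - <<'E'
import kin; from fit import *
K,T=cam('wrist');im=cv2.imread('pics/w16.png')
print(fit(im,K,T,[.5815,-.1344,.096],(240,140,160,150)))
X=R.from_euler('x',np.pi); y=np.radians(5.5);cx=np.array([np.cos(y),np.sin(y),0])
C=np.array([.5815,-.1344,0]);r=Rt(5.5,75)*X; a=r.as_matrix()[:,0]
g=C-.004*cx+[0,0,.028]
plan([(g-a*.07,r,7),(g-a*.02,r,3),(g,r,2)])
E
```

```text
t 31.45 tcp [ 0.5253 -0.1404  0.0808] grasp [ 0.5133 -0.1416  0.0951] yaw -174.44 pitch 49.85 F [0.3  0.68 0.73] gap 0.0851 j [-0.71 -0.03 -0.96  0.11  0.48 -0.67]
(array([ 0.58000473, -0.13539907,  0.09021298]), np.float64(0.021300698261773884))
[[[0.0, 3.6, 0.0], [0.4, 0.0, 0.4]], [[0.0, 3.6, 0.0], [0.4, 0.0, 0.4]], [[0.0, 3.6, 0.0], [0.4, 0.0, 0.4]], [[0.0, 3.6, 0.0], [0.3, 0.1, 0.5]], [[0.0, 3.6, 0.0], [0.3, 0.0, 0.5]], [[0.0, 3.6, -0.1], [0.3, 0.0, 0.4]], [[0.0, 3.6, 0.0], [0.3, 0.0, 0.6]], [[0.0, 0.0, 0.0], [1.7, 0.0, 0.0]], [[0.0, 0.0, 0.0], [1.6, 0.0, 0.0]], [[0.0, 0.0, 0.0], [1.7, 0.0, 0.0]]]
[[[0.0, 0.0, 0.0], [1.0, 0.0, 0.0]], [[0.0, 0.0, 0.0], [1.0, 0.0, 0.0]]]
end tcp [ 0.5828 -0.1342  0.0098]
```

View pics/w16.png

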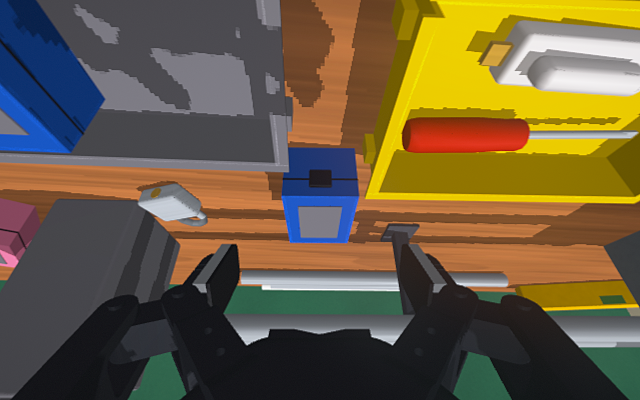

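>>> {"api": "step_arm", "payload": {"targets": [[[0, 3.6, 0], [0.4, 0, 0.4], 8.5], [[0, 3.6, 0], [0.4, 0, 0.4], 8.5], [[0, 3.6, 0], [0.4, 0, 0.4], 8.5], [[0, 3.6, 0], [0.3, 0.1, 0.5], 8.5], [[0, 3.6, 0], [0.3, 0, 0.5], 8.5], [[0, 3.6, 0], [0.3, 0, 0.4], 8.5], [[0, 3.6, 0], [0.3, 0, 0.6], 8.5], [[0, 0, 0], [1.7, 0, 0], 8.5], [[0, 0, 0], [1.6, 0, 0], 8.5], [[0, 0, 0], [1.7, 0, 0], 8.5]]}}

```text
clock: 32.5
tcp_pos: [0.5792, -0.1343, 0.0258]
orientation: [0.792, -0.029, 0.608, 0.039]
wrist_force: [0.2, -0.7, -0.5]
finger_gap: 0.0851
```

```bash
python3 w.py w17
```

```text
t 32.5 tcp [ 0.5792 -0.1343  0.0258] grasp [ 0.5744 -0.1348  0.0439] yaw -174.44 pitch 75.01 F [ 0.16 -0.67 -0.48] gap 0.0851 j [-0.44  0.28 -0.49  0.57  0.13 -0.52]
```

View pics/w17.png

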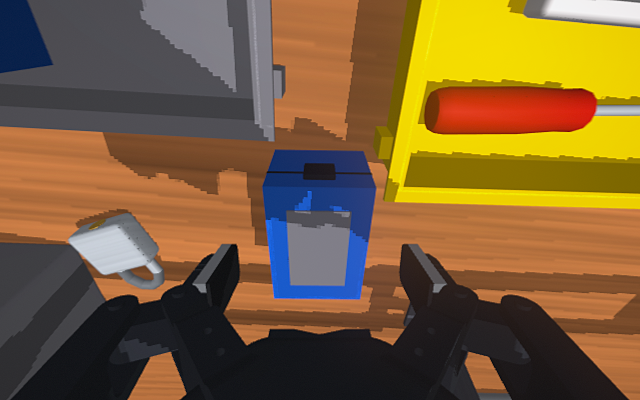

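Centred; go down 1.6 cm more and close.

>>> {"api": "step_arm", "payload": {"targets": [[[0, 0, 0], [0.8, 0, 0], 8.5], [[0, 0, 0], [0.8, 0, 0], 8.5], [[0, 0, 0], [0, 0, 0], 7.0], [[0, 0, 0], [0, 0, 0], 6.5], [[0, 0, 0], [0, 0, 0], 6.0], [[0, 0, 0], [0, 0, 0], 5.7], [[0, 0, 0], [0, 0, 0], 5.4], [[0, 0, 0], [0, 0, 0], 5.0], [[0, 0, 0], [0, 0, 0], 4.5], [[0, 0, 0], [0, 0, 0], 4.5]], "force": 60}}

```text
clock: 33.55
tcp_pos: [0.5828, -0.1345, 0.0129]
orientation: [0.793, -0.029, 0.608, 0.038]
wrist_force: [-3.7, 0.4, 5.9]
finger_gap: 0.057
```

```bash
python3 w.py w18
```

```text
t 33.55 tcp [ 0.5828 -0.1345  0.0129] grasp [ 0.578  -0.1349  0.0309] yaw -174.48 pitch 74.96 F [-3.75  0.38  5.93] gap 0.057 j [-0.44  0.31 -0.5   0.54  0.13 -0.52]
```

View pics/w18.png

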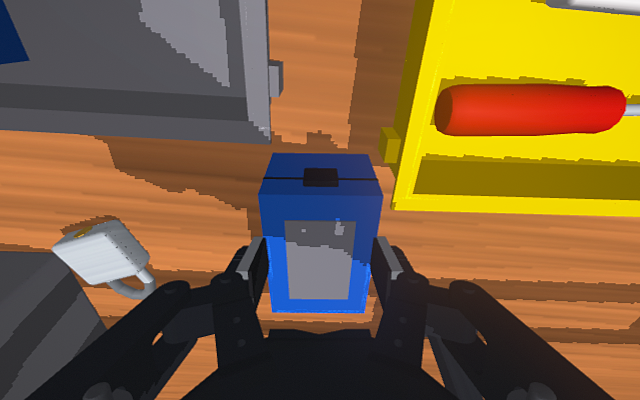

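```bash
python3 - <<'E'
import kin; from kin import *
p=json.load(open('kp.json'))
s=get_state();r0=Rq(s['orientation']);cx=np.array([np.cos(.096),np.sin(.096),0])
g=s['tcp_pos']-r0.as_matrix()[:,0]*hold_point_z
up=np.array([.51,-.02,.25])
f=lambda a:R.from_rotvec(cx*np.radians(a))*r0
for a in (0,-28,28): q=ik(p,up+f(a).as_matrix()[:,0]*hold_point_z,f(a)); print(q[0].round(2),q[2].min().round(2))
plan([(g+[0,0,.04],r0,4),(g+[0,0,.16],r0,6),(up,r0,10),(up,f(-28),5),(up,f(0),5)])
E
```

```text
[-0.25 -0.04 -0.33  1.04  0.09 -0.34] 0.7
[ 0.08 -0.04 -0.42  0.89 -0.46 -0.15] 0.61
[-0.54  0.14 -0.21  1.29  0.55 -0.58] 0.82
[[[0.0, 0.0, 0.0], [-1.0, 0.0, 0.3]], [[0.0, 0.0, 0.0], [-0.9, 0.0, 0.2]], [[0.0, 0.0, 0.0], [-1.0, 0.0, 0.3]], [[0.0, 0.0, 0.0], [-1.0, 0.0, 0.2]], [[0.0, 0.0, 0.0], [-1.9, 0.0, 0.5]], [[0.0, 0.0, 0.0], [-2.0, 0.0, 0.6]], [[0.0, 0.0, 0.0], [-1.9, 0.0, 0.5]], [[0.0, 0.0, 0.0], [-1.9, 0.0, 0.5]], [[0.0, 0.0, 0.0], [-1.9, 0.0, 0.5]], [[0.0, 0.0, 0.0], [-2.0, 0.0, 0.6]]]
[[[0.0, 0.0, 0.0], [-0.7, 1.2, -0.4]], [[0.0, 0.0, 0.0], [-0.7, 1.2, -0.4]], [[0.0, 0.0, 0.0], [-0.7, 1.2, -0.4]], [[0.0, 0.0, 0.0], [-0.7, 1.2, -0.4]], [[0.0, 0.0, 0.0], [-0.8, 1.3, -0.4]], [[0.0, 0.0, 0.0], [-0.7, 1.2, -0.4]], [[0.0, 0.0, 0.0], [-0.7, 1.2, -0.4]], [[0.0, 0.0, 0.0], [-0.7, 1.2, -0.4]], [[0.0, 0.0, 0.0], [-0.7, 1.2, -0.4]], [[0.0, 0.0, 0.0], [-0.7, 1.2, -0.4]]]
[[[-1.5, 0.0, -5.4], [0.0, -0.2, 0.0]], [[-1.4, 0.0, -5.4], [-0.1, -0.1, 0.0]], [[-1.5, 0.0, -5.4], [0.0, -0.2, 0.0]], [[-1.4, 0.0, -5.4], [0.0, -0.2, 0.0]], [[-1.5, 0.0, -5.4], [0.0, -0.2, 0.0]], [[1.5, 0.0, 5.4], [0.0, 0.2, 0.0]], [[1.4, 0.0, 5.4], [-0.1, 0.2, 0.0]], [[1.5, 0.0, 5.4], [0.0, 0.1, 0.0]], [[1.4, 0.0, 5.4], [0.1, 0.2, 0.0]], [[1.5, 0.0, 5.4], [0.0, 0.2, 0.0]]]
end tcp [ 0.5145 -0.0196  0.2319]
```

>>> {"api": "step_arm", "payload": {"targets": [[[0, 0, 0], [0, 0, 0], 4.5], [[0, 0, 0], [-0.5, 0, 0.1], 4.5], [[0, 0, 0], [-0.9, 0, 0.3], 4.5], [[0, 0, 0], [-1.0, 0, 0.3], 4.5], [[0, 0, 0], [-1.0, 0, 0.2], 4.5], [[0, 0, 0], [-1.9, 0, 0.5], 4.5], [[0, 0, 0], [-1.9, 0, 0.5], 4.5], [[0, 0, 0], [-1.9, 0, 0.5], 4.5], [[0, 0, 0], [-1.9, 0, 0.5], 4.5], [[0, 0, 0], [-1.9, 0, 0.5], 4.5]], "force": 70}}

```text
clock: 34.6
tcp_pos: [0.582, -0.1342, 0.1465]
orientation: [0.792, -0.029, 0.608, 0.039]
wrist_force: [0.8, -0.2, -2.9]
finger_gap: 0.056
```

```bash
python3 w.py w19;python3 - <<'E'
import kin; from kin import *
s=get_state();r0=Rq(s['orientation']);cx=np.array([np.cos(.096),np.sin(.096),0])
up=np.array([.51,-.02,.25])
plan([(up,r0,10)])
E
```

```text
t 34.6 tcp [ 0.582  -0.1342  0.1465] grasp [ 0.5772 -0.1347  0.1645] yaw -174.45 pitch 75.0 F [ 0.77 -0.2  -2.87] gap 0.056 j [-0.44  0.17 -0.31  0.86  0.13 -0.52]
[[[0.0, 0.0, 0.0], [-0.9, 1.2, -0.3]], [[0.0, 0.0, 0.0], [-1.0, 1.2, -0.4]], [[0.0, 0.0, 0.0], [-0.9, 1.3, -0.3]], [[0.0, 0.0, 0.0], [-1.0, 1.2, -0.4]], [[0.0, 0.0, 0.0], [-0.9, 1.2, -0.3]], [[0.0, 0.0, 0.0], [-0.9, 1.2, -0.4]], [[0.0, 0.0, 0.0], [-1.0, 1.2, -0.3]], [[0.0, 0.0, 0.0], [-0.9, 1.2, -0.3]], [[0.0, 0.0, 0.0], [-1.0, 1.3, -0.4]], [[0.0, 0.0, 0.0], [-0.9, 1.2, -0.3]]]
end tcp [ 0.5151 -0.0192  0.232 ]
```

View pics/w19.png

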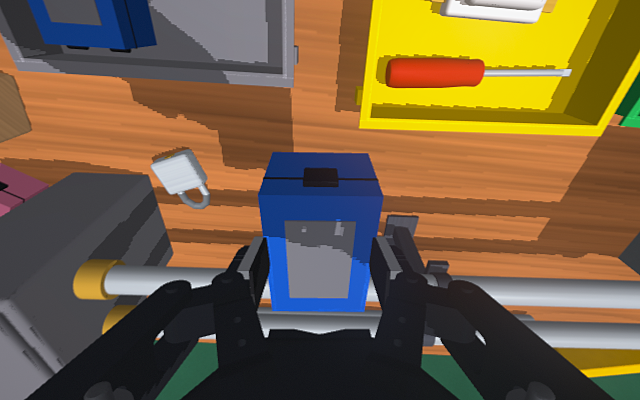

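>>> {"api": "step_arm", "payload": {"targets": [[[0, 0, 0], [-0.9, 1.2, -0.3], 4.5], [[0, 0, 0], [-1.0, 1.2, -0.4], 4.5], [[0, 0, 0], [-0.9, 1.3, -0.3], 4.5], [[0, 0, 0], [-1.0, 1.2, -0.4], 4.5], [[0, 0, 0], [-0.9, 1.2, -0.3], 4.5], [[0, 0, 0], [-0.9, 1.2, -0.4], 4.5], [[0, 0, 0], [-1.0, 1.2, -0.3], 4.5], [[0, 0, 0], [-0.9, 1.2, -0.3], 4.5], [[0, 0, 0], [-1.0, 1.3, -0.4], 4.5], [[0, 0, 0], [0, 0, 0], 4.5]]}}

```text
clock: 35.65
tcp_pos: [0.5195, -0.0285, 0.2209]
orientation: [0.793, -0.029, 0.608, 0.04]
wrist_force: [0.6, 0.5, -2.5]
finger_gap: 0.0561
```

>>> {"api": "step_arm", "payload": {"targets": [[[-1.3, 0, -4.7], [0, -0.2, 0], 4.5], [[-1.3, 0, -4.7], [0, -0.1, 0], 4.5], [[-1.3, 0, -4.7], [0, -0.2, 0], 4.5], [[-1.3, 0, -4.7], [0, -0.1, 0], 4.5], [[-1.3, 0, -4.7], [0, -0.2, 0], 4.5], [[-1.3, 0, -4.7], [0, -0.1, 0], 4.5], [[0, 0, 0], [0, 0, 0], 4.5], [[0, 0, 0], [0, 0, 0], 4.5], [[0, 0, 0], [0, 0, 0], 4.5], [[0, 0, 0], [0, 0, 0], 4.5]]}}

```text
clock: 36.65
tcp_pos: [0.521, -0.0393, 0.2214]
orientation: [0.774, -0.228, 0.579, -0.115]
wrist_force: [0.4, 0.3, -1.6]
finger_gap: 0.0559
```

```bash
python3 ws.py 5; ls -t pics | head -1
```

```text
t 36.9 tcp [ 0.5207 -0.0391  0.221 ] grasp [ 0.5151 -0.0308  0.2368] yaw -174.24 pitch 57.57 F [ 0.36  0.6  -2.19] gap 0.0557 j [ 0.07 -0.03 -0.45  0.84 -0.48 -0.18]
F mean [-0.24  0.56 -2.26] sd [0.42 0.41 0.2 ] T [ 0.614  0.402 -0.002] sd [0.025 0.027 0.032] roll 29.1
ws_36.90.png
```

>>> {"api": "step_arm", "payload": {"targets": [[[1.5, 0, 5.4], [0, 0.2, 0], 4.5], [[1.5, 0, 5.4], [0, 0.1, 0], 4.5], [[1.5, 0, 5.4], [0, 0.2, 0], 4.5], [[1.5, 0, 5.4], [0, 0.1, 0], 4.5], [[1.5, 0, 5.4], [0, 0.2, 0], 4.5], [[1.5, 0, 5.4], [0, 0.1, 0], 4.5], [[1.5, 0, 5.4], [0, 0.2, 0], 4.5], [[1.5, 0, 5.4], [0, 0.1, 0], 4.5], [[1.5, 0, 5.4], [0, 0.2, 0], 4.5], [[1.5, 0, 5.4], [0, 0.1, 0], 4.5]]}}

```text
clock: 37.9
tcp_pos: [0.5198, -0.0254, 0.2203]
orientation: [0.764, 0.158, 0.6, 0.177]
wrist_force: [-0.1, 0.3, -2.9]
finger_gap: 0.0565
```

```bash
python3 ws.py 5; python3 - <<'E'
import kin; from kin import *
p=json.load(open('kp.json'))
X=R.from_euler('x',np.pi)
s=get_state()
# green: place at right slot or left
for y in (.302,.210):
    r=Rt(0,75)*X; q=ik(p,np.array([.447,y,.036])+r.as_matrix()[:,0]*hold_point_z,r); print(q[0].round(2),q[2].round(2))
r1=Rt(5.5,75)*X; r=Rt(0,75)*X
plan([([.51,-.03,.24],r1,6),([.46,.10,.22],Rt(3,75)*X,6),([.446,.208,.15],r,8)])
E
```

```text
t 38.15 tcp [ 0.5194 -0.0248  0.2196] grasp [ 0.5153 -0.0333  0.2357] yaw -174.78 pitch 59.62 F [-0.11 -0.05 -2.57] gap 0.056 j [-0.54  0.16 -0.22  1.25  0.53 -0.59]
F mean [ 0.48 -1.11 -3.19] sd [0.89 1.57 0.98] T [-0.727  0.3   -0.036] sd [0.209 0.067 0.054] roll -26.8
[ 0.52  0.23 -0.6   0.52 -0.13  0.51] [2.24 1.09 0.43 1.82 1.34 2.63]
[ 0.33  0.13 -0.72  0.47 -0.08  0.32] [2.43 0.99 0.31 1.87 1.39 2.82]
[[[-1.2, 0.0, -4.3], [-0.1, 0.0, -0.1]], [[-1.2, 0.0, -4.3], [-0.1, -0.1, 0.0]], [[-1.2, 0.0, -4.3], [0.0, -0.1, -0.1]], [[-1.2, 0.0, -4.3], [-0.1, 0.0, -0.1]], [[-1.2, 0.0, -4.3], [-0.1, -0.1, 0.0]], [[-1.2, 0.0, -4.3], [-0.1, 0.0, -0.1]], [[0.4, 0.0, -0.1], [0.2, 2.2, -0.7]], [[0.4, 0.0, -0.1], [0.1, 2.2, -0.7]], [[0.4, 0.0, -0.1], [0.2, 2.3, -0.7]], [[0.4, 0.0, -0.1], [0.2, 2.2, -0.7]]]
[[[0.4, 0.0, -0.1], [0.1, 2.2, -0.8]], [[0.4, 0.0, -0.1], [0.2, 2.2, -0.7]], [[0.4, 0.0, -0.1], [0.8, 1.4, -0.3]], [[0.3, 0.0, -0.1], [0.8, 1.3, -0.4]], [[0.4, 0.0, -0.1], [0.8, 1.4, -0.3]], [[0.4, 0.0, -0.1], [0.8, 1.3, -0.4]], [[0.3, 0.0, -0.1], [0.8, 1.4, -0.3]], [[0.4, 0.0, -0.1], [0.8, 1.3, -0.4]], [[0.4, 0.0, -0.1], [0.8, 1.3, -0.4]], [[0.3, 0.0, -0.1], [0.8, 1.4, -0.4]]]
end tcp [0.4506 0.2081 0.1323]
```

>>> {"api": "step_arm", "payload": {"targets": [[[-1.2, 0, -4.3], [-0.1, 0, -0.1], 4.5], [[-1.2, 0, -4.3], [-0.1, -0.1, 0], 4.5], [[-1.2, 0, -4.3], [0, -0.1, -0.1], 4.5], [[-1.2, 0, -4.3], [-0.1, 0, -0.1], 4.5], [[-1.2, 0, -4.3], [-0.1, -0.1, 0], 4.5], [[-1.2, 0, -4.3], [-0.1, 0, -0.1], 4.5], [[0.4, 0, -0.1], [0.2, 2.2, -0.7], 4.5], [[0.4, 0, -0.1], [0.1, 2.2, -0.7], 4.5], [[0.4, 0, -0.1], [0.2, 2.3, -0.7], 4.5], [[0.4, 0, -0.1], [0.2, 2.2, -0.7], 4.5]]}}

```text
clock: 39.15
tcp_pos: [0.4809, 0.0598, 0.2096]
orientation: [0.794, -0.02, 0.607, 0.028]
wrist_force: [-1.2, 0.4, -2.7]
finger_gap: 0.056
```

>>> {"api": "step_arm", "payload": {"targets": [[[0.4, 0, -0.1], [0.1, 2.2, -0.8], 4.5], [[0.4, 0, -0.1], [0.2, 2.2, -0.7], 4.5], [[0.4, 0, -0.1], [0.8, 1.4, -0.3], 4.5], [[0.3, 0, -0.1], [0.8, 1.3, -0.4], 4.5], [[0.4, 0, -0.1], [0.8, 1.4, -0.3], 4.5], [[0.4, 0, -0.1], [0.8, 1.3, -0.4], 4.5], [[0.3, 0, -0.1], [0.8, 1.4, -0.3], 4.5], [[0.4, 0, -0.1], [0.8, 1.3, -0.4], 4.5], [[0.4, 0, -0.1], [0.8, 1.3, -0.4], 4.5], [[0.3, 0, -0.1], [0.8, 1.4, -0.4], 4.5]]}}

```text
clock: 40.15
tcp_pos: [0.4498, 0.2103, 0.1338]
orientation: [0.794, 0.0, 0.608, 0.002]
wrist_force: [0.0, -0.2, -2.2]
finger_gap: 0.0562
```

```bash
sed -i 's/yaw=np.arctan2(M\[0,1\],-M\[1,1\]);c=g+.0134/yaw=np.arctan2(M[1,0],M[0,0]);c=g+.003/; s/g\[2\]-.032,g\[2\]+.018/g[2]-.031,g[2]+.019/' tier.py; python3 tier.py t5 c
```

```text
t 40.15 tcp [0.4498 0.2103 0.1338] grasp [0.4449 0.2102 0.1518] yaw -179.85 pitch 74.87 F [ 0.   -0.15 -2.21] gap 0.0562 j [ 0.33 -0.01 -0.54  0.78 -0.08  0.32]
```

View pics/t5o.png

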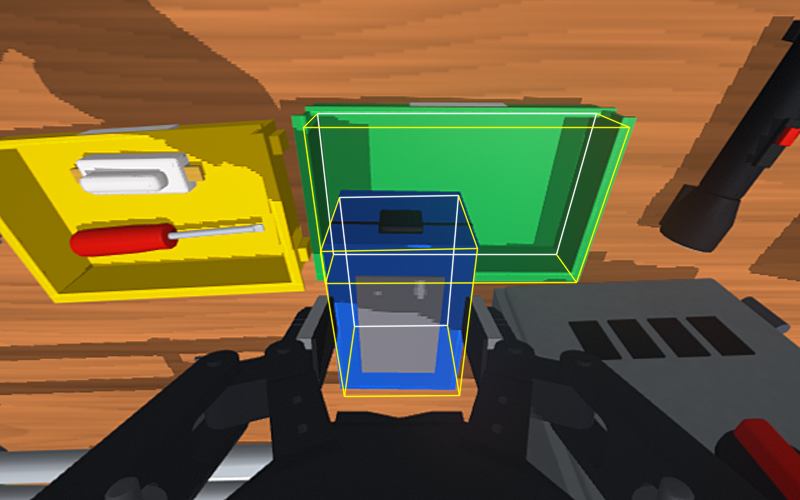

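View pics/t5_topo.png

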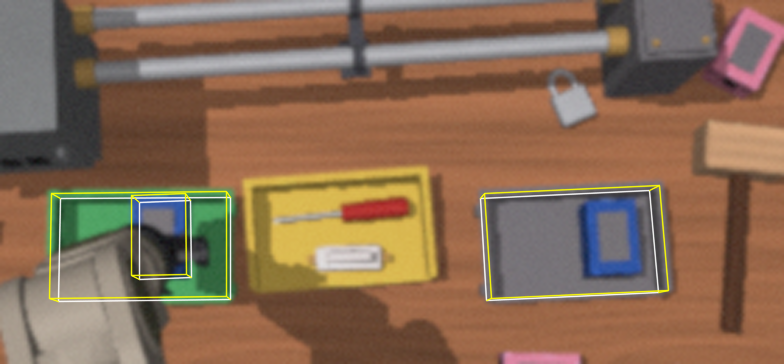

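>>> {"api": "step_arm", "payload": {"targets": [[[0, 0, 0], [1.2, 0, -0.3], 4.5], [[0, 0, 0], [1.2, 0, -0.3], 4.5], [[0, 0, 0], [1.2, 0, -0.3], 4.5], [[0, 0, 0], [1.2, 0, -0.3], 4.5], [[0, 0, 0], [1.2, 0, -0.3], 4.5], [[0, 0, 0], [1.2, 0, -0.3], 4.5], [[0, 0, 0], [1.2, 0, -0.3], 4.5], [[0, 0, 0], [1.2, 0, -0.3], 4.5], [[0, 0, 0], [0.9, 0, -0.3], 4.5], [[0, 0, 0], [0.3, 0, 0], 4.5]]}}

```text
clock: 41.25
tcp_pos: [0.4515, 0.2088, 0.0213]
orientation: [0.793, 0.0, 0.609, 0.001]
wrist_force: [-0.2, -0.8, -2.0]
finger_gap: 0.0556
```

```bash
python3 tier.py t6 c
```

```text
t 41.25 tcp [0.4515 0.2088 0.0213] grasp [0.4467 0.2088 0.0393] yaw -179.91 pitch 75.05 F [-0.15 -0.82 -2.02] gap 0.0556 j [ 0.33  0.13 -0.72  0.48 -0.08  0.31]
```

View pics/t6o.png

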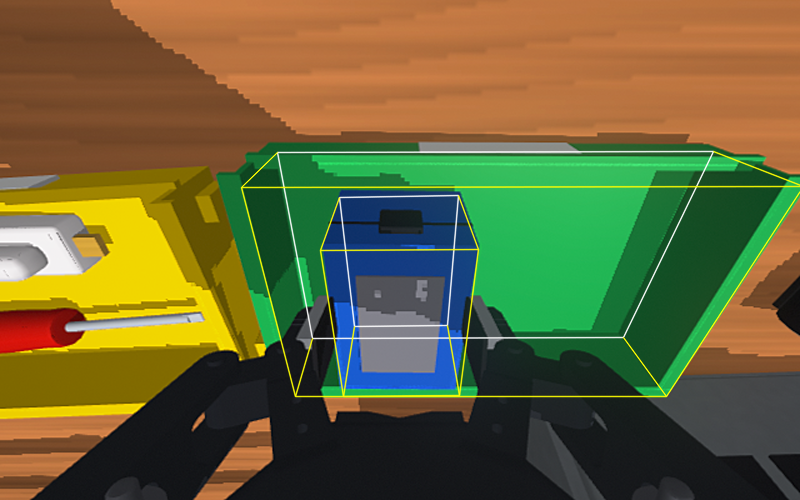

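>>> {"api": "step_arm", "payload": {"targets": [[[0, 0, 0], [0.2, 0, -0.1], 4.5], [[0, 0, 0], [0, 0, 0], 4.5], [[0, 0, 0], [0.1, 0, 0], 4.5], [[0, 0, 0], [0, 0, 0], 4.5], [[0, 0, 0], [0.1, 0, 0], 4.5], [[0, 0, 0], [0, 0, 0], 4.5], [[0, 0, 0], [0, 0, 0], 4.5], [[0, 0, 0], [0, 0, 0], 4.5], [[0, 0, 0], [0, 0, 0], 4.5], [[0, 0, 0], [0, 0, 0], 4.5]]}}

```text
clock: 42.35
tcp_pos: [0.4524, 0.209, 0.0175]
orientation: [0.793, 0.001, 0.609, 0.001]
wrist_force: [0.1, -0.1, -2.1]
finger_gap: 0.0561
```

```bash
python3 ws.py 3
```

```text
t 42.5 tcp [0.4523 0.2089 0.0175] grasp [0.4475 0.2089 0.0355] yaw -179.94 pitch 75.03 F [-0.38 -0.86 -1.87] gap 0.0557 j [ 0.33  0.13 -0.72  0.47 -0.08  0.31]
F mean [ 0.12 -0.22 -2.07] sd [0.61 0.63 0.19] T [-0.002  0.401 -0.   ] sd [0.044 0.014 0.019] roll -0.1
```

>>> {"api": "step_arm", "payload": {"targets": [[[0, 0, 0], [0.1, 0, 0], 4.5], [[0, 0, 0], [0, 0, 0], 4.5], [[0, 0, 0], [0.1, 0, 0], 4.5], [[0, 0, 0], [0, 0, 0], 4.5], [[0, 0, 0], [0, 0, 0], 4.5], [[0, 0, 0], [0, 0, 0], 4.5], [[0, 0, 0], [0, 0, 0], 4.5], [[0, 0, 0], [0, 0, 0], 4.5], [[0, 0, 0], [0, 0, 0], 4.5], [[0, 0, 0], [0, 0, 0], 4.5]]}}

```text
clock: 43.5
tcp_pos: [0.4529, 0.209, 0.0161]
orientation: [0.793, 0.001, 0.609, 0.001]
wrist_force: [-3.3, -0.9, 5.1]
finger_gap: 0.0558
```

```bash
python3 ws.py 3
```

```text
t 43.65 tcp [0.4529 0.209  0.0161] grasp [0.4481 0.209  0.0342] yaw -179.93 pitch 75.0 F [-3.83 -0.43  5.21] gap 0.0557 j [ 0.33  0.14 -0.72  0.46 -0.08  0.31]
F mean [-4.09 -0.29  5.28] sd [0.26 0.1  0.5 ] T [-0.179  0.707 -0.059] sd [0.016 0.015 0.028] roll -0.1
```

>>> {"api": "step_arm", "payload": {"targets": [[[0, 0, 0], [0, 0, 0], 5.8], [[0, 0, 0], [0, 0, 0], 6.1], [[0, 0, 0], [0, 0, 0], 6.4], [[0, 0, 0], [0, 0, 0], 6.7], [[0, 0, 0], [0, 0, 0], 7.0], [[0, 0, 0], [0, 0, 0], 7.1], [[0, 0, 0], [0, 0, 0], 7.1], [[0, 0, 0], [-0.6, 0, 0], 7.1], [[0, 0, 0], [-1.2, 0, 0], 7.1], [[0, 0, 0], [-1.5, 0, 0], 7.1]]}}

```text
clock: 44.65
tcp_pos: [0.4437, 0.2086, 0.0475]
orientation: [0.793, 0.0, 0.609, 0.001]
wrist_force: [0.5, -0.1, -0.9]
finger_gap: 0.071
```

```bash
python3 tier.py t7
```

```text
t 44.65 tcp [0.4437 0.2086 0.0475] grasp [0.4389 0.2086 0.0656] yaw -179.95 pitch 75.09 F [ 0.48 -0.07 -0.94] gap 0.071 j [ 0.33  0.08 -0.69  0.55 -0.08  0.32]
```

View pics/t7.png

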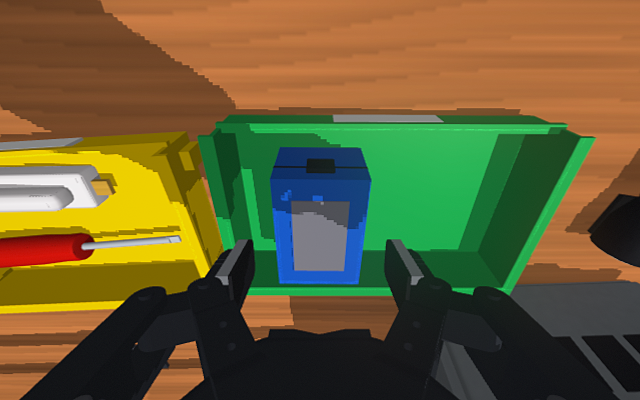

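Released and flat in the green tier. Retreat upward and away to clear the views.

>>> {"api": "step_arm", "payload": {"targets": [[[0, 0, 0], [-2.0, 0, 0], 7.1], [[0, 0, 0], [-2.5, 0, 0], 7.1], [[0, 0, 0], [-3.0, 0, 0], 7.1], [[0, 0, 0], [-3.0, 0, 0], 7.1], [[0, 0, 0], [-3.0, 0, 0.8], 7.1], [[0, 0, 0], [-2.0, 2.0, 0.5], 7.1], [[0, 0, 0], [0, -2.0, 0], 7.1], [[0, 0, 0], [0, -3.0, 0], 7.1], [[0, 0, 0], [0, 0, 0], 7.1], [[0, 0, 0], [0, 0, 0], 7.1]]}}

```text
clock: 45.75
tcp_pos: [0.417, 0.1781, 0.2002]
orientation: [0.793, 0.001, 0.609, 0.001]
wrist_force: [0.1, 0.4, -0.1]
finger_gap: 0.0708
```

```bash
python3 tier.py t8; python3 - <<'E'
from h import *
t=read_camera('side')[:,:,::-1].copy();cv2.imwrite('pics/side9.png',t);K,T=cam('side')
overlay(t,[],K,T,(200,110,460,310),3,'pics/side9o.png')
a=cv2.imread('pics/top0.png').astype(int);b=cv2.imread('pics/t8_top.png').astype(int)
o=np.hstack([a[70:270,200:480],b[70:270,200:480]]).astype(np.uint8);cv2.imwrite('pics/cmp.png',cv2.resize(o,None,fx=1.42,fy=1.42))
E
```

```text
t 45.75 tcp [0.417  0.1781 0.2002] grasp [0.4121 0.1781 0.2183] yaw 179.98 pitch 75.02 F [ 0.06  0.37 -0.08] gap 0.0708 j [ 0.28 -0.14 -0.49  0.96 -0.07  0.27]
```

View pics/t8_topo.png

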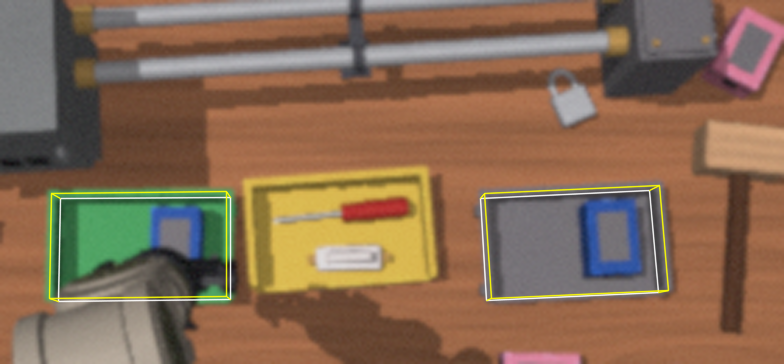

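View pics/side9o.png

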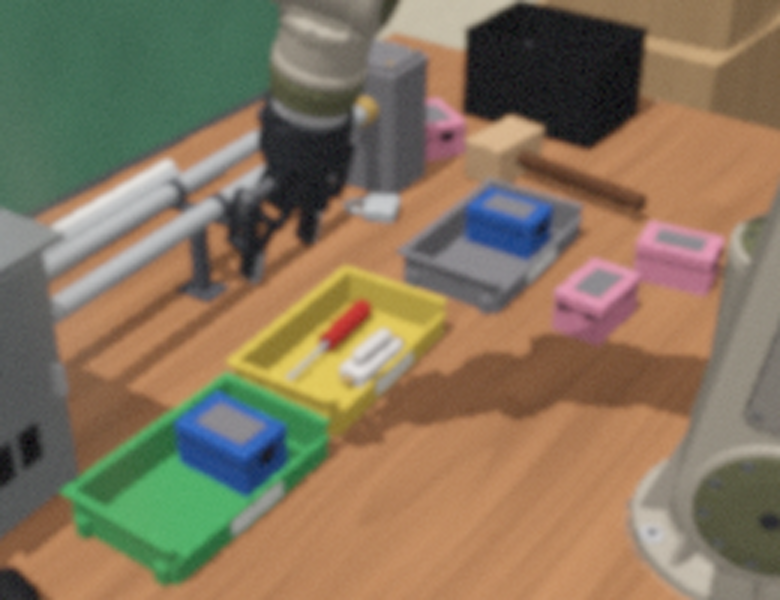

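View pics/cmp.png

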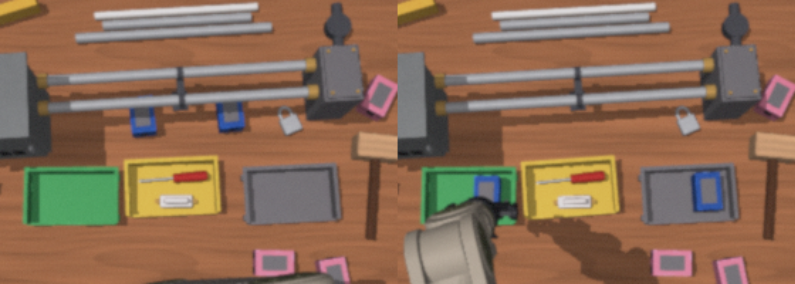

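```bash
python3 - <<'E'
from h import *
ims=['top0','t1_top','top2','t8_top']
for n in ims:
    im=cv2.imread(f'pics/{n}.png');h=cv2.cvtColor(im,cv2.COLOR_BGR2HSV)
    m=((h[...,0]>20)&(h[...,0]<32)&(h[...,1]>130)).astype(np.uint8);m[:165]=0;m[:,:280]=0;m[:,365:]=0
    c=max(cv2.findContours(m,0,2)[0],key=cv2.contourArea);print(n,np.round(cv2.minAreaRect(c)[0],1),np.round(cv2.minAreaRect(c)[2],1),cv2.boundingRect(c))
a=cv2.imread('pics/top0.png',0).astype(np.float32);b=cv2.imread('pics/t8_top.png',0).astype(np.float32)
for nm,(x0,y0,x1,y1) in dict(yellow=(284,176,360,228),grey=(366,180,405,235),greenL=(212,183,240,212),padlock=(392,140,416,170),mallet=(445,158,486,242),torch=(172,190,200,248)).items():
    t=a[y0:y1,x0:x1];r=cv2.matchTemplate(b[y0-5:y1+5,x0-5:x1+5],t,cv2.TM_CCOEFF_NORMED);i=np.unravel_index(r.argmax(),r.shape);print(nm,'shift px',i[1]-5,i[0]-5,r.max().round(3), r[5,5].round(3))
E
```

```text
top0 [320.6 201.1] 87.5 (287, 180, 68, 43)
t1_top [320.6 201.1] 87.5 (287, 180, 68, 43)
top2 [336.8 200.4] 86.2 (320, 180, 35, 42)
t8_top [320.9 201.9] 85.9 (287, 180, 69, 44)
yellow shift px 0 0 0.937 0.937
grey shift px 0 0 0.983 0.983
greenL shift px 0 0 0.995 0.995
padlock shift px 0 0 0.997 0.997
mallet shift px 0 0 0.997 0.997
torch shift px 0 0 0.996 0.996
```

```bash
python3 - <<'E'
from h import *
a=cv2.imread('pics/top0.png',0);K,T=cam('top')
for n in('t1_top','t5_top','t8_top'):
    b=cv2.imread(f'pics/{n}.png',0)
    x0,y0,x1,y1=282,174,362,229
    t=a[y0:y1,x0:x1]
    W=np.float32([[1,0,x0],[0,1,y0]])
    cc,W=cv2.findTransformECC(t,b,W,cv2.MOTION_EUCLIDEAN,(3,200,1e-6),None,5)
    ang=np.degrees(np.arctan2(W[1,0],W[0,0]))
    P=np.array([[289-x0,183-y0],[354-x0,180-y0],[320.6-x0,201-y0],[290-x0,224-y0],[355-x0,220-y0]],float)
    Q=P@W[:,:2].T+W[:,2]; P0=P+[x0,y0]
    d=(ray(Q,.04,K,T)-ray(P0,.04,K,T))*1000
    print(n,round(cc,3),'ang',round(ang,2),'shift mm corners/centre',d[:,:2].round(1).tolist())
E
```

```text
t1_top 0.999 ang -0.01 shift mm corners/centre [[-0.0, -0.1], [0.0, -0.1], [0.0, -0.1], [-0.0, -0.1], [0.0, -0.1]]
t5_top 0.913 ang -0.35 shift mm corners/centre [[-1.4, -0.4], [-0.0, -0.3], [-0.7, -0.8], [-1.4, -1.3], [-0.0, -1.2]]
t8_top 0.966 ang -0.96 shift mm corners/centre [[-3.5, 0.5], [0.4, 0.7], [-1.6, -0.5], [-3.3, -1.9], [0.4, -1.6]]
```

```bash
python3 -c "
from workcell import *
s=get_state();print(s['clock'],s['wrist_force'].round(2))
print(hand_in())"
```

```text
45.9 [-0.62  0.69  0.66]
the job is handed in; nothing more can be done
None
```

I sorted both cases and handed the job in at 45.9 s of the 72 s allowed. However, the yellow tier was nudged slightly, and I had to set case_a down once on the ledge along the way.

- **case_b:** I rocked it about 28° left, then 28° right. It weighed about 0.9 N, so it is empty. It is set down flat in the right-hand slot of the grey tier and was released before I touched case_a.
- **case_a:** The first grip was too shallow, and the case swung about 23° nose-up in the fingers. I lowered it flat onto the free ledge and gripped it again nearer its middle. I then rocked it about 29° left and 27° right. It weighed about 2.3 to 3.2 N, with a noisier force reading on the right rock, so it holds a fuse. It is set down flat in the right-hand slot of the green tier and released.

**Final checks:**
- The top and side pictures show both cases upright in their tiers, the hand clear of everything, and about zero wrist force.
- The grey and green tiers, padlock, mallet and torch show no shift against the first picture.
- **Check that failed:** the yellow tier turned by about 1 to 1.6° and its centre moved about 2 mm, with its left end about 3 to 5 mm nearer the robot. case_a most likely brushed it as I drew the case out from under the conduits. I left it, because pushing it back could have disturbed it more.
- I saw no contact with the fuse box or conduits in the pictures or force readings, but I did not measure that clearance directly.

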